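# Refill a pipette-tip box: seat the refill pack, then lift its cover off the tip deck

## Task

Refill the empty navy tip box: carry the refill pack over upright (the fixed teal knob on its clear cover is made for that), lower it without dropping until the white tip deck sits fully home in the box, and only there squeeze both orange sprung tabs and, keeping them squeezed, lift the cover off alone so that the deck stays seated and undisturbed. Finish while still holding the cover, level and about 10 cm above the refilled box: do not put it down or let it go. Leave the pipettes, timer, forceps and marker lying about alone.

Things in the scene. Friction and masses are not known exactly. Their poses are not given: they have to be found in the camera images.
- tip_base: Empty, open navy-blue tip box, loose on the table, 66 x 102 mm foot (x, y), 58 mm high; mouth 56 x 92 mm, outside below the rim 61 x 97 mm. Origin: centre of its underside; the rim on which the deck seats is 58 mm above it. Long side along y; a half turn makes no difference. 0.3 kg. It stands left or right of the work area, the tray on the other side.
- tray: Light-grey fluted shipping tray, loose, 86 x 122 mm foot (x, y), rim 46 mm high, 0.25 kg, in which the refill pack (deck with cover) stands at the start, long sides alike along y. Origin: centre of its underside.
- deck: Inner lid: white tip deck with 60 yellow pipette tips; flange 73 x 100 x 3 mm (x, y, z), 0.08 kg. Origin: centre of the flange's underside, which seats on a rim. Tips reach 40 mm below the origin and 13 mm above; a rounded 8 mm deep skirt, 53 x 89 mm, fits the box's mouth with 1.5 mm play each side. Seated, its origin is 58 mm above the box's origin; at the start 46 mm above the table.
- cover: Outer lid: clear cover with a teal knob and orange latches, 63 x 99 x 18.5 mm (x, y, z), 0.09 kg, latched over the deck by two hooks. Origin: centre of its lower edge, 3 mm above the deck's origin when nested (1 mm of play), axes along the deck's.
- knob (a point): Point 42 mm above the cover's origin, in the fixed teal knob in the middle of the cover's top: 18 mm along x, 30 mm along y, from 18 to 52 mm above the cover's origin. Grasped here across its 30 mm (fingers closing along y), cover and deck lift together. Between the two tabs the fingers have 42 mm of room along x.
- tabs (a point): Point 46 mm above the cover's origin, midway between the two sprung orange tabs at the cover's +x and -x sides, each 24 mm wide along y, with a thumb pad 40 to 52 mm above the cover's origin; the pads' outer faces are 64 mm apart. Squeezed here (fingers closing along x) to about 48 mm they free the deck; hold the squeeze while lifting, or the hooks take the deck along.
- latch_a (a joint): Orange latch lever on the cover's +x side, rad: 0 at rest, hook 4 mm under the deck's flange; 0.30 fully squeezed (thumb pad about 8 mm inwards, hook about 7 mm outwards); the hook is clear of the flange from 0.22 on. A spring returns it; full squeeze takes about 8 N on each tab, so grip with 15 to 25 N.
- latch_b (a joint): The same lever on the cover's -x side.
- pipette_a: White pipette with blue markings lying at the right, 256 x 43 x 27 mm, leave alone. Origin: centre of underside.
- pipette_b: White pipette with yellow markings lying at the back right, 256 x 43 x 27 mm, leave alone. Origin: centre of underside.
- bench_timer: White bench timer with blue buttons at the back, 62 x 62 x 21 mm, leave alone. Origin: centre of underside.
- tweezers: Steel forceps lying at the left, 132 x 15 x 9 mm, leave alone. Origin: centre of underside.
- blue_marker: Blue and white marker lying at the left, 17 x 135 x 16 mm, leave alone. Origin: centre of underside.
Not all that is in view belongs to the job. What is shaped like the cover but green or pink is not meant.

How it is judged:
On the way, in this order (a step that is already met when the one before it is completed fails the run):
1. the refill pack, cover and deck together, is lifted clear of its tray (z of cover in the frame of deck between 0.001 and 0.007 m and height (world z) of deck above 0.095 m), for 0.2 s.
2. the deck sits fully home in the box with the cover still on it (z of cover in the frame of deck between 0.001 and 0.007 m and z of deck in the frame of tip_base between 0.0555 and 0.0605 m and x of deck in the frame of tip_base between -0.004 and 0.004 m and y of deck in the frame of tip_base between -0.004 and 0.004 m and angle between the x axis of deck and the x axis of tip_base, either way round below 0.04 rad and angle between the z axis of deck and the z axis of tip_base, either way round below 0.04 rad), for 0.3 s.
At the end, for the whole second after the job is handed in: The deck is seated in the box (within 2.5 mm of its seat in height, 4 mm and 0.04 rad of the box's axes), the box stands on the table, and the cover is held still in the fingers, level within 0.25 rad, at least 50 mm above the deck, within 80 mm sideways of it and not touching it (z of deck in the frame of tip_base between 0.0555 and 0.0605 m and x of deck in the frame of tip_base between -0.004 and 0.004 m and y of deck in the frame of tip_base between -0.004 and 0.004 m and angle between the x axis of deck and the x axis of tip_base, either way round below 0.04 rad and angle between the z axis of deck and the z axis of tip_base, either way round below 0.04 rad and angle between tip_base's own z axis and vertical below 0.05 rad and height (world z) of tip_base below 0.005 m and z of cover in the frame of deck above 0.05 m and horizontal distance between cover and deck below 0.08 m and angle between cover's own z axis and vertical below 0.25 rad and contact force between the fingers and cover above 1 N and linear speed of cover below 0.03 m/s and linear speed of deck below 0.02 m/s and contact force between each of cover, the arm and deck below 0.05 N); the arm keeps its last pose, push and grip.
It fails at once if the cover comes off while the deck is not sitting home in the box, or pulls the deck out of its seat (z of cover in the frame of deck above 0.011 m and not (z of deck in the frame of tip_base between 0.0555 and 0.062 m and x of deck in the frame of tip_base between -0.005 and 0.005 m and y of deck in the frame of tip_base between -0.005 and 0.005 m and angle between the x axis of deck and the x axis of tip_base, either way round below 0.06 rad and angle between the z axis of deck and the z axis of tip_base, either way round below 0.06 rad)).
It fails at once if the deck is tipped by more than 0.35 rad (angle between deck's own z axis and vertical above 0.35 rad).
It fails at once if the deck is dropped into or beside the box instead of lowered (linear speed of deck above 0.3 m/s and horizontal distance between deck and tip_base below 0.03 m and height (world z) of deck below 0.09 m).
It fails at once if a bystander is moved by more than 15 mm (distance of any of pipette_a, pipette_b, bench_timer, tweezers, blue_marker from where it was at the start of the episode above 0.015 m).
It also fails if it takes over 54 s, if anything falls off the work surface, if the arm or the gripper's body presses on something with over 40 N, if the wrist force passes 120 N, or if a joint passes its speed limit or range.

## Robot

A 6-joint arm with a two-finger parallel gripper is mounted at the origin on a cart in front of the work surface, level with it; the furniture and walls round the work are solid. World frame = base frame: x ahead of the robot, y to its left, z up, the work surface at z = 0. Lengths are in m, angles in rad, forces in N, time in s.
With the tool pointing down it reaches from about 0.35 to 0.775 m from the base axis. Payload 7.3 kg.
Tool frame: the origin (TCP) lies midway between the tips of the shut fingers; the grasp point (between the pads) lies 19 mm behind it (robot.tcp_to_grasp is the distance from the TCP to the grasp point, in m); x points along the fingers, z is the direction in which the jaws open and shut, and the axes are right-handed (so a half turn about x gives the same grasp; the last joint's range is limited). The gripper opens to 92 mm and grips with 3 to 60 N. Pads are 19 mm wide; open, the fingers measure 130 mm over their backs; the gripper's body (75 mm by 190 mm) begins 47 mm behind the grasp point.
Start: joints at [-1.357, 0.342, 1.524, -0, 1.275, -0.146], TCP at [0.185, -0.491, 0.188] pointing down, gripper open.
Joint ranges: [-2.53, 2.53], [-0.77, 2.02], [0.04, 2.7], [-1, 4.14], [0.28, 2.66], [-3.11, 3.11]. Speed limits (rad/s): [2.57, 2.57, 3.14, 3.14, 3.14, 3.14].

## Interface

Orientations are given as [roll, pitch, yaw] about the fixed x, y, z axes, in that order (R = Rz(yaw) Ry(pitch) Rx(roll)).
In Python, from cell import robot gives the robot as it stands.
- The arm moves only by the tool move_arm, never from a script. Its argument "deltas" is a list of rows, each an object with "dp": the shift along the tool's x, y, z in m, a list of three; "turn": the turn, a rotation vector about the tool's x, y, z in degrees, a list of three. A call has 1 to 10 rows; each row is the pose to reach, as a shift and turn from the pose commanded when the call began, along the tool's axes at that moment; what a row does not reach only later rows make up. A row lasts 1/10 s, in which the tool goes at most 50 mm and 8.59 degrees, less where a joint would pass 70% of its speed; a pose out of reach is approached as far as the arm can. A call with a gripper value outside its range is refused whole. "hand" is the finger opening in m, from 0 to 0.0918, set as the call begins (left out, the last holds). The fingers move at their own pace and stop on an object; "squeeze" is the grip in N (left out, the last holds). Time passes only in rows, so rows that repeat a pose let the fingers close. It gives the time, the measured TCP pose, the force and the opening at its end, in the units of the state.
- robot.observe(): the state, without advancing time (a new reading comes with each control period).
- robot.read_camera(name): name is "scene" or "top" or "wrist"; returns (picture, depth): 400x640x3 uint8, red, green, blue; 400x640 float32, m along the optical axis (not along the pixel's ray), 0 where there is no reading.
- robot.camera_info(name): a dict with "fx", "fy", "cx", "cy" (pixels), "k1" (the pictures are not rectified: a ray, as slopes to the right and down, at radius r is drawn at 1 + k1 r^2 times it, then the intrinsics apply), "R" (3x3) and "t" (3): a world point X has camera coordinates R X + t. Camera axes: x right, y down, z forward; pixel columns grow to the right and rows downward; lengths in m; the calibration is good to about 2 mm. A picture is of the moment at which its call begins: read the wrist's pose just before it. camera_info takes no time and is no camera call; for the wrist camera it gives the pose at the moment of the call.
- robot.hand_in(): hands the job in, once; it reports no verdict.
The state is a dict: "time": time; "qpos": joint angles; "qvel": joint speeds; "joint_efforts": joint torques, N m; "tool_pos": TCP position; "tool_rot": TCP orientation; "contact_force": force on the tool from outside, world axes, zero at the start; "torque": the same for the moment, N m; "opening": finger opening in m.
Only numpy, scipy, OpenCV 4.12 (cv2) and the standard library are available. Lean on these libraries where they do the work, as an engineer would, in place of code of your own. Each camera call takes 0.05 s, during which the arm holds its last target.

## Working session

There is one attempt and no reset: what is moved stays moved. The work goes in short steps, Python scripts to look and compute and a tool call to move; the robot and the scene stay as the last step left them, time stands still between calls to the robot, and variables do not carry over. Pictures are saved under pics/ and viewed, and the job is handed in when it is done.

Besides the shell and the picture viewer there is one more tool, called after "Emit:" as name(argument=value, ...) on one line, values as JSON. move_arm: Moves the arm, as the interface text tells. Its arguments: {"type":"object","properties":{"deltas":{"type":"array"},"hand":{"type":"number"},"squeeze":{"type":"number"}},"required":["deltas"]}

```bash
mkdir -p pics; ls
cat > h.py <<'E'
import numpy as np, cv2
from cell import robot
def snap(name,fn):
    info=robot.camera_info(name)
    im,d=robot.read_camera(name)
    cv2.imwrite('pics/%s.png'%fn,im[:,:,::-1]); np.savez('pics/%s.npz'%fn,im=im,d=d,**{k:np.array(v) for k,v in info.items()})
    return im,d,info
def load(fn):
    z=np.load('pics/%s.npz'%fn); return z['im'],z['d'],z
def rays(info,u,v):
    K=np.array([[info['fx'],0,info['cx']],[0,info['fy'],info['cy']],[0,0,1]],float)
    p=np.stack([np.ravel(u),np.ravel(v)],-1).astype(float).reshape(-1,1,2)
    q=p.copy(); 
    a=(p[:,0,:]-[K[0,2],K[1,2]])/[K[0,0],K[1,1]]
    s=a.copy()
    for _ in range(20):
        r2=(s**2).sum(1,keepdims=True); s=a/(1+float(info['k1'])*r2)
    return s
def world(info,u,v,d):
    s=rays(info,u,v); d=np.ravel(d)
    c=np.c_[s*d[:,None],d]
    return (c-np.array(info['t']))@np.array(info['R'])
def onplane(info,u,v,z):
    s=rays(info,u,v); R=np.array(info['R']);t=np.array(info['t'])
    dirs=np.c_[s,np.ones(len(s))]@R; o=-R.T@t
    k=(z-o[2])/dirs[:,2]; return o+k[:,None]*dirs
def pix(info,X):
    X=np.atleast_2d(X); c=X@np.array(info['R']).T+np.array(info['t']); s=c[:,:2]/c[:,2:]
    s=s*(1+float(info['k1'])*(s**2).sum(1,keepdims=True))
    return s*[float(info['fx']),float(info['fy'])]+[float(info['cx']),float(info['cy'])]
E
python3 - <<'E'
from h import *
print(robot.observe())
for n in ['scene','top','wrist']:
    im,d,i=snap(n,n+'0'); print(n,{k:np.round(v,3).tolist() for k,v in i.items()})
E
```

```text
pics
{'time': 0.0, 'qpos': array([-1.35700354e+00,  3.42736321e-01,  1.52503702e+00, -2.80586081e-05,
        1.27541186e+00, -1.46038971e-01]), 'qvel': array([ 0.00058164,  0.00122295,  0.00126452,  0.00139352,  0.00025123,
       -0.00081729]), 'joint_efforts': array([ 4.65998892e-04, -4.31243384e+01, -2.44227809e+01,  7.18784449e-02,
        5.58987586e-02, -1.32581572e-04]), 'tool_pos': array([ 0.18475033, -0.49090253,  0.18753099]), 'tool_rot': array([3.01239958, 1.56920356, 1.8014432 ]), 'contact_force': array([ 0.16332162, -0.82295894, -0.39939651]), 'torque': array([-0.00617282, -0.04913198,  0.03082319]), 'opening': 0.09194252659979031}
scene {'fx': 386.658, 'fy': 386.658, 'cx': 322.078, 'cy': 190.179, 'k1': -0.071, 'R': [[-0.528, -0.849, -0.014], [-0.385, 0.254, -0.887], [0.757, -0.463, -0.461]], 't': [0.312, 0.263, 0.922]}
top {'fx': 511.839, 'fy': 511.839, 'cx': 320.669, 'cy': 205.494, 'k1': -0.071, 'R': [[-0.018, -1.0, -0.007], [-0.997, 0.019, -0.073], [0.073, 0.006, -0.997]], 't': [0.021, 0.551, 1.72]}
wrist {'fx': 305.741, 'fy': 305.741, 'cx': 322.72, 'cy': 199.981, 'k1': -0.05, 'R': [[0.352, -0.936, -0.001], [-0.897, -0.338, 0.284], [-0.267, -0.099, -0.959]], 't': [-0.523, -0.034, 0.391]}
```

View pics/top0.png

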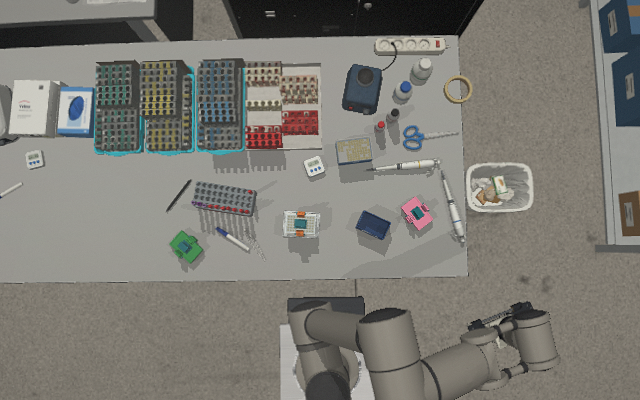

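View pics/scene0.png

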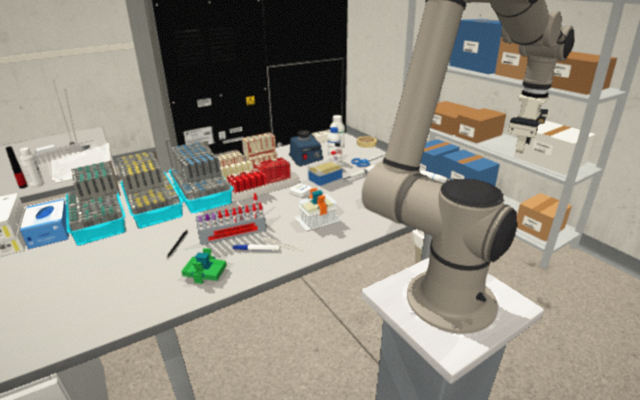

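The candidates are the white pack with a clear cover and orange tabs at (300,224), a green one at (185,247) and a pink one at (417,213). The white pack in the light-grey tray fits the description. The navy box is at (373,225). I'll confirm both in an enlarged crop.

Run:
```python
from h import *
im,d,i=load('top0')
c=im[190:260,270:400]; cv2.imwrite('pics/c0.png',cv2.resize(c,None,fx=6,fy=6,interpolation=cv2.INTER_CUBIC)[:,:,::-1])
u,v=np.meshgrid(np.arange(640),np.arange(400))
W=world(i,u,v,d).reshape(400,640,3)
for p in [(300,224),(373,225),(330,250),(345,215),(300,212),(300,236)]: print(p,W[p[1],p[0]].round(4))
# pack points: region
def rect(m):
    P=W[m][:,:2].astype(np.float32); r=cv2.minAreaRect(P*1000); return len(P),r
reg=np.zeros((400,640),bool); reg[200:250,275:335]=1
for lo,hi in [(.035,.056),(.056,.075),(.085,.11)]:
    print('pack',lo,hi,rect(reg&(W[...,2]>lo)&(W[...,2]<hi)),W[reg&(W[...,2]>lo)&(W[...,2]<hi)].mean(0))
reg=np.zeros((400,640),bool); reg[200:250,345:397]=1
for lo,hi in [(.05,.066),(.01,.066)]:
    print('box',rect(reg&(W[...,2]>lo)&(W[...,2]<hi)),W[reg&(W[...,2]>lo)&(W[...,2]<hi)].mean(0))
```

```text
(300, 224) [0.4861 0.0781 0.1027]
(373, 225) [ 0.4816 -0.1666  0.0077]
(330, 250) [ 3.992e-01 -1.830e-02  1.000e-04]
(345, 215) [ 0.5183 -0.0723 -0.0048]
(300, 212) [0.5268 0.0789 0.0729]
(300, 236) [4.489e-01 8.350e-02 1.000e-04]
pack 0.035 0.056 (60, ((486.8797302246094, 80.43927001953125), (101.05917358398438, 76.7577896118164), 84.52049255371094)) [0.47976446 0.07512911 0.04913605]
pack 0.056 0.075 (474, ((489.3607482910156, 79.87179565429688), (99.5738754272461, 80.50594329833984), 82.02685546875)) [0.48881927 0.07916635 0.0677944 ]
pack 0.085 0.11 (113, ((489.63226318359375, 79.72673797607422), (29.539287567138672, 65.15181732177734), 88.81208801269531)) [0.49028441 0.07975274 0.10018402]
box (86, ((481.7769775390625, -163.94989013671875), (98.00496673583984, 62.0411491394043), 63.66446304321289)) [ 0.48288321 -0.16438828  0.05794249]
box (348, ((484.03607177734375, -158.24490356445312), (173.5874786376953, 154.35818481445312), 88.36470031738281)) [ 0.4811087  -0.16557394  0.02802154]
```

View pics/c0.png

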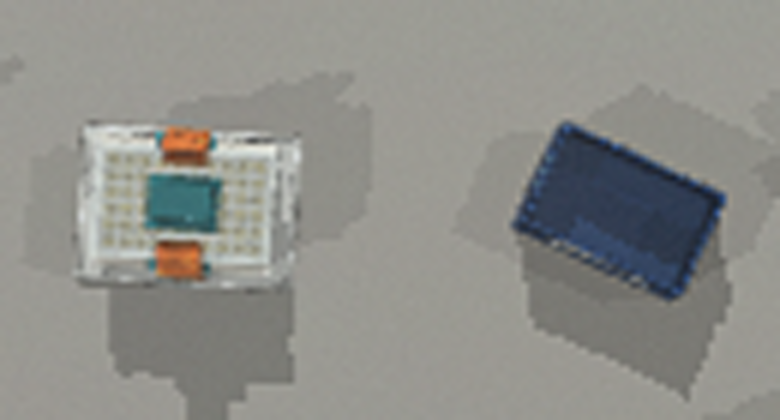

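The crop confirms it. The pack has a teal knob at crop (184,203) and orange tabs at (185,147) and (179,262). The empty navy box is centred near crop (620,212), turned about -26°. Next I'll work out the move for a wrist look.

```bash
cat >> h.py <<'E'
from scipy.spatial.transform import Rotation as Ro
def cur():
    s=robot.observe(); return np.array(s['tool_pos']),Ro.from_euler('xyz',s['tool_rot']).as_matrix(),s
def tgtR(jaw):  # tool x down, z horizontal at yaw jaw (rad)
    x=np.array([0,0,-1.]); z=np.array([np.cos(jaw),np.sin(jaw),0]); y=np.cross(z,x); return np.c_[x,y,z]
def delta(pos,jaw,full=True):
    p,R,s=cur()
    best=None
    cands=[tgtR(jaw),tgtR(jaw+np.pi)]
    for Rt in cands:
        rv=np.degrees(Ro.from_matrix(R.T@Rt).as_rotvec())
        print('dp',(R.T@(np.array(pos)-p)).round(4).tolist(),'turn',rv.round(2).tolist(),'rows~',round(max(np.linalg.norm(np.array(pos)-p)/.05,np.linalg.norm(rv)/8.59),1))
    jz=np.degrees(np.arctan2(R[1,2],R[0,2])); print('now p',p.round(4),'jaw yaw',jz.round(2),'q',s['qpos'].round(3),'F',np.array(s['contact_force']).round(2),'op',round(s['opening'],4),'t',round(s['time'],2))
E
python3 - <<'E'
from h import *
p,R,s=cur(); print(R.round(3))
i=robot.camera_info('wrist'); Rc=np.array(i['R']);t=np.array(i['t']); c=-Rc.T@t
print('cam in tool',(R.T@(c-p)).round(4),'axes',(R.T@Rc.T).round(3))
delta([0.46,0.08,0.30],np.radians(87))
E
```

```text
[[-0.     0.936  0.352]
 [ 0.001  0.352 -0.936]
 [-1.     0.    -0.001]]
cam in tool [-0.1959  0.0782 -0.0015] axes [[ 0.    -0.285  0.959]
 [-0.    -0.959 -0.285]
 [ 1.    -0.    -0.   ]]
dp [-0.1117, 0.4587, -0.4377] turn [-156.38, -0.01, -0.08] rows~ 18.2
dp [-0.1117, 0.4587, -0.4377] turn [23.62, -0.06, 0.0] rows~ 12.9
now p [ 0.1848 -0.4911  0.1878] jaw yaw -69.38 q [-1.357  0.343  1.525 -0.     1.275 -0.146] F [-0.46 -0.82  0.33] op 0.0919 t 0.15
```

Emit:
move_arm(deltas=[{"dp":[-0.08,0.39,-0.27],"turn":[10,0,0]},{"dp":[-0.08,0.39,-0.27],"turn":[20,0,0]},{"dp":[-0.08,0.39,-0.27],"turn":[23.6,0,0]},{"dp":[-0.08,0.39,-0.27],"turn":[23.6,0,0]},{"dp":[-0.08,0.39,-0.27],"turn":[23.6,0,0]},{"dp":[-0.08,0.39,-0.27],"turn":[23.6,0,0]},{"dp":[-0.08,0.39,-0.27],"turn":[23.6,0,0]},{"dp":[-0.08,0.39,-0.27],"turn":[23.6,0,0]},{"dp":[-0.08,0.39,-0.27],"turn":[23.6,0,0]},{"dp":[-0.08,0.39,-0.27],"turn":[23.6,0,0]}])

```text
time: 1.15
tool_pos: [0.456, -0.0986, 0.2687]
tool_rot: [1.947, 1.57, 0.326]
contact_force: [1.1, -0.6, 0.4]
opening: 0.0918
```

Run:
```python
from h import *
snap('wrist','w1')
delta([0.53,0.08,0.25],np.radians(87))
```

```text
dp [0.0199, 0.0632, -0.179] turn [-179.77, 0.28, -0.21] rows~ 20.9
dp [0.0199, 0.0632, -0.179] turn [0.23, -0.14, -0.18] rows~ 3.8
now p [ 0.4582 -0.0958  0.2693] jaw yaw -92.77 q [-0.373  0.18   1.521  0.003  1.439  1.246] F [ 0.08  3.41 -0.43] op 0.0923 t 1.2
```

View pics/w1.png

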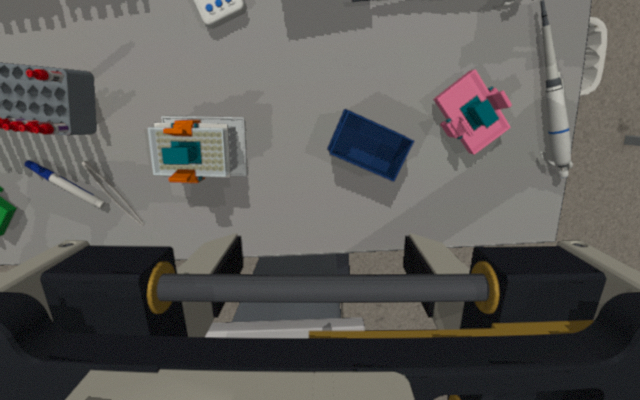

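Emit:
move_arm(deltas=[{"dp":[0.02,0.07,0.065],"turn":[0,0,0]},{"dp":[0.02,0.07,0.065],"turn":[0,0,0]},{"dp":[0.02,0.07,0.065],"turn":[0,0,0]},{"dp":[0.02,0.07,0.065],"turn":[0,0,0]},{"dp":[0.02,0.07,0.065],"turn":[0,0,0]},{"dp":[0.02,0.07,0.065],"turn":[0,0,0]}])

```text
time: 1.8
tool_pos: [0.5209, -0.1693, 0.2492]
tool_rot: [1.21, 1.569, -0.413]
contact_force: [0.5, -0.2, 0.5]
opening: 0.0917
```

Run:
```python
from h import *
p,R,s=cur();print(p,s['qvel'].round(3))
im,d,i=snap('wrist','wb')
u,v=np.meshgrid(np.arange(640),np.arange(400)); W=world(i,u,v,d).reshape(400,640,3)
m=(abs(W[...,2]-.058)<.004)&(abs(W[...,0]-.482)<.08)&(abs(W[...,1]+.165)<.08)&(v<230)
P=W[m]; print(len(P),P.mean(0),cv2.minAreaRect((P[:,:2]*1000).astype(np.float32)))
print('table',np.median(W[(v<200)&(abs(W[...,2])<.02)][:,2]))
x0,y0=pix(i,[.482,-.165,.058])[0].astype(int); print(x0,y0)
cv2.imwrite('pics/wbc.png',cv2.resize(im[y0-70:y0+70,x0-80:x0+80],None,fx=5,fy=4*1.25,interpolation=cv2.INTER_CUBIC)[:595,:,::-1])
delta([0.53,0.08,0.25],np.radians(87))
```

```text
[ 0.52093478 -0.16929712  0.24918756] [ 0.002 -0.003 -0.004  0.001 -0.    -0.001]
502 [ 0.4858339  -0.16156147  0.0565879 ] ((483.5441589355469, -162.5089569091797), (97.57779693603516, 61.60445785522461), 64.04010772705078)
table -0.0003187255868761588
322 201
dp [-0.0009, -0.0039, -0.2495] turn [-179.95, 0.14, 0.06] rows~ 20.9
dp [-0.0009, -0.0039, -0.2495] turn [0.05, 0.04, -0.09] rows~ 5.0
now p [ 0.521  -0.1694  0.2493] jaw yaw -92.95 q [-0.454  0.345  1.351 -0.     1.444  1.168] F [-0.06 -1.21  0.33] op 0.0919 t 1.85
```

View pics/wbc.png

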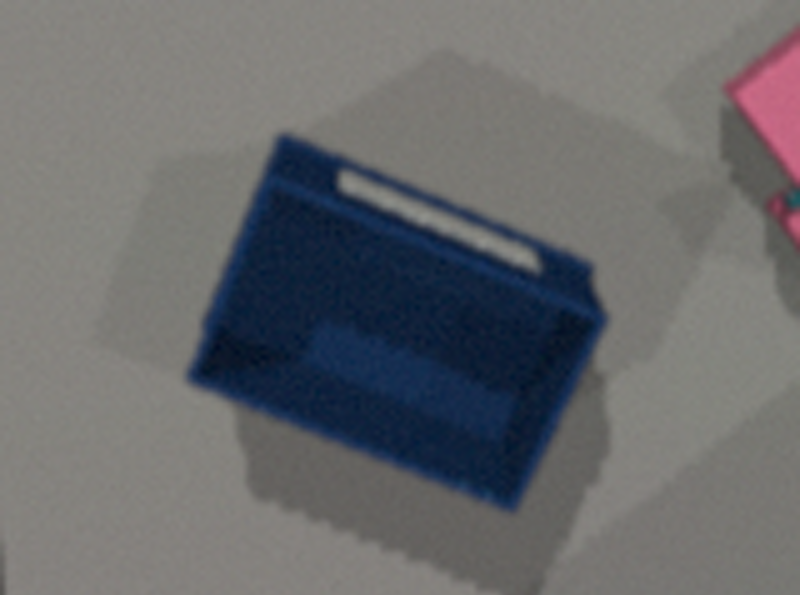

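```bash
cat >> h.py <<'E'
def fitrect(P,hx,hy):
    # P: 4 corners xy, ordered cyclic; fits centre & yaw of x axis; corners order: whatever, brute force
    from itertools import permutations
    M=np.array([[hx,hy],[hx,-hy],[-hx,-hy],[-hx,hy]]); best=None
    for pm in permutations(range(4)):
        m=M[list(pm)]; c=P.mean(0); Q=P-c
        a=np.arctan2((m[:,0]*Q[:,1]-m[:,1]*Q[:,0]).sum(),(m*Q).sum())
        Rm=np.array([[np.cos(a),-np.sin(a)],[np.sin(a),np.cos(a)]]); e=np.linalg.norm(Q-m@Rm.T,axis=1)
        if abs(a)<=np.pi/2 and (best is None or e.sum()<best[2].sum()): best=(c,np.degrees(a),e)
    return best
E
python3 - <<'E'
from h import *
im,d,i=load('wb')
c=np.array([(268,182),(604,320),(516,508),(190,380)])/5+[242,131]
P=onplane(i,c[:,0],c[:,1],.058)[:,:2]; print(P.round(4)); 
print(np.linalg.norm(P-np.roll(P,1,0),axis=1)); print(fitrect(P,.0305,.0485))
E
```

```text
[[ 0.5292 -0.133 ]
 [ 0.488  -0.2185]
 [ 0.4359 -0.1937]
 [ 0.4771 -0.1082]]
[0.05769501 0.09486511 0.0576429  0.09491958]
(array([ 0.48253891, -0.16333136]), np.float64(-25.65619628798399), array([0.00187565, 0.00208175, 0.00188403, 0.0020449 ]))
```

Emit:
move_arm(deltas=[{"dp":[0,0.005,-0.25],"turn":[0,0,0]},{"dp":[0,0.005,-0.25],"turn":[0,0,0]},{"dp":[0,0.005,-0.25],"turn":[0,0,0]},{"dp":[0,0.005,-0.25],"turn":[0,0,0]},{"dp":[0,0.005,-0.25],"turn":[0,0,0]},{"dp":[0,0.005,-0.25],"turn":[0,0,0]},{"dp":[0,0.005,-0.25],"turn":[0,0,0]},{"dp":[0,0.005,-0.25],"turn":[0,0,0]}])

```text
time: 2.65
tool_pos: [0.5391, 0.0788, 0.2487]
tool_rot: [0.996, 1.57, -0.627]
contact_force: [0.3, -0.6, -1.1]
opening: 0.0918
```

Run:
```python
from h import *
im,d,i=snap('wrist','wp')
u,v=np.meshgrid(np.arange(640),np.arange(400)); W=world(i,u,v,d).reshape(400,640,3)
near=(abs(W[...,0]-.488)<.08)&(abs(W[...,1]-.08)<.08)&(v<230)
for lo,hi in [(.04,.056),(.06,.075),(.094,.11)]:
  P=W[near&(W[...,2]>lo)&(W[...,2]<hi)]; print(len(P),P.mean(0),cv2.minAreaRect((P[:,:2]*1000).astype(np.float32)))
H=cv2.cvtColor(im,cv2.COLOR_RGB2HSV)
x0,y0=pix(i,[.488,.08,.07])[0].astype(int); print(x0,y0)
cv2.imwrite('pics/wpc.png',cv2.resize(im[y0-58:y0+58,x0-80:x0+80],None,fx=5,fy=5,interpolation=cv2.INTER_CUBIC)[:,:,::-1])
delta([0.53,0.08,0.25],np.radians(87))
```

```text
331 [0.52512903 0.07860274 0.04891475] ((526.856689453125, 78.15838623046875), (98.76338195800781, 10.413790702819824), 85.6086196899414)
2771 [0.49853673 0.08107132 0.06712626] ((497.79510498046875, 80.58198547363281), (98.78128814697266, 68.6678695678711), 86.33746337890625)
569 [0.49759558 0.08062177 0.1001942 ] ((502.0581970214844, 80.34147644042969), (32.56259536743164, 43.57170486450195), 86.48565673828125)
325 212
dp [-0.0014, -0.0093, -0.0012] turn [179.94, -0.06, -0.04] rows~ 20.9
dp [-0.0014, -0.0093, -0.0012] turn [-0.06, 0.03, -0.04] rows~ 0.2
now p [0.5393 0.0783 0.2486] jaw yaw -93.06 q [ 0.004  0.34   1.36  -0.     1.441  1.628] F [ 0.89 -0.48  0.26] op 0.0917 t 2.7
```

View pics/wpc.png

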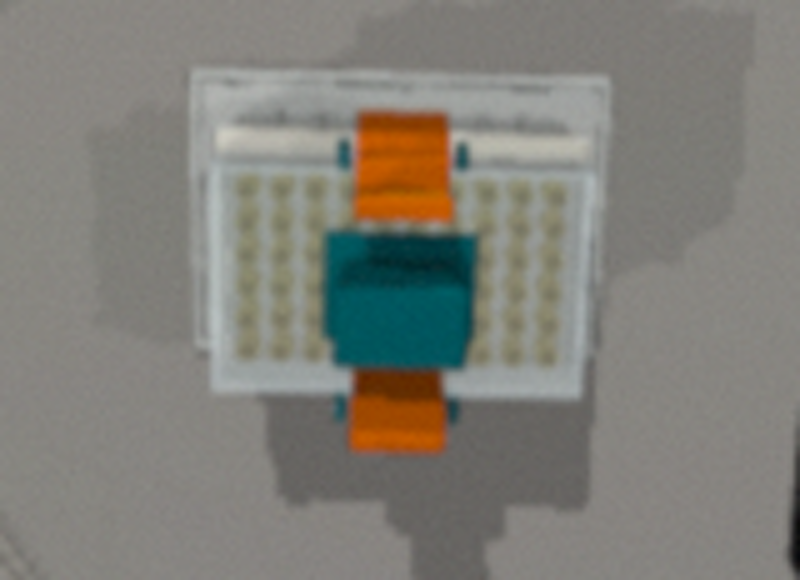

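Run:
```python
from h import *
im,d,i=load('wp')
def C(l,z): 
    c=np.array(l)/5+[245,154]; return onplane(i,c[:,0],c[:,1],z)[:,:2]
P=C([(211,168),(597,170),(582,398),(212,390)],.0675); print(P.round(4),fitrect(P,.0315,.0495))
P=C([(335,287),(470,290),(463,367),(337,363)],.101); print(P.round(4),fitrect(P,.009,.015))
P=C([(357,220),(452,222),(354,452),(445,452)],.101); print('tabs',P.round(4),P.mean(0))
P=C([(190,70),(610,77)],.046); print('tray',P.round(4),P.mean(0))
u,v=np.meshgrid(np.arange(640),np.arange(400)); W=world(i,u,v,d).reshape(400,640,3)
near=(abs(W[...,0]-.488)<.08)&(abs(W[...,1]-.08)<.08)&(v<230)
H=cv2.cvtColor(im,cv2.COLOR_RGB2HSV)
tl=near&(abs(H[...,0].astype(int)-92)<12)&(H[...,1]>100)&(W[...,2]>.0985)
og=near&(H[...,0]<18)&(H[...,1]>150)&(W[...,2]>.097)
for m in (tl,og):
  P=W[m]; print(m.sum(),P.mean(0),P.min(0),P.max(0),cv2.minAreaRect((P[:,:2]*1000).astype(np.float32)))
top=near&(abs(W[...,2]-.0675)<.003); P=W[top]; print(P.min(0),P.max(0),cv2.minAreaRect((P[:,:2]*1000).astype(np.float32)))
```

```text
[[0.5238 0.1268]
 [0.5181 0.0287]
 [0.4556 0.0335]
 [0.4631 0.1317]] (array([0.49013687, 0.08016588]), np.float64(-4.046547038037359), array([1.41287290e-03, 9.99151360e-05, 6.44255299e-04, 8.97800433e-04]))
[[0.5015 0.0954]
 [0.499  0.0635]
 [0.4795 0.0659]
 [0.4822 0.0961]] (array([0.49053769, 0.08020774]), np.float64(-4.654759136400383), array([0.00120432, 0.00129644, 0.00083088, 0.00066854]))
tabs [[0.5177 0.0892]
 [0.516  0.067 ]
 [0.4586 0.0934]
 [0.4574 0.0711]] [0.48742869 0.08020027]
tray [[0.5454 0.1329]
 [0.5377 0.0221]] [0.54151086 0.07751272]
434 [0.49155124 0.08097291 0.10045067] [0.47960509 0.06463661 0.09852985] [0.50190947 0.09743596 0.10247836] ((490.7773132324219, 81.07295227050781), (32.44778823852539, 20.916332244873047), 86.37062072753906)
113 [0.52084337 0.07878479 0.0994729 ] [0.5173988  0.06718956 0.09704328] [0.52420068 0.08964114 0.10208774] ((520.71484375, 78.37886810302734), (22.390090942382812, 6.0929856300354), 86.20545196533203)
[0.46143951 0.03018871 0.06451343] [0.53269143 0.13192295 0.07046891] ((497.79510498046875, 80.58198547363281), (98.78128814697266, 68.6678695678711), 86.33746337890625)
```

Run:
```python
from h import *
delta([.4904,.0802,.13],np.radians(86))
```

```text
dp [0.1186, -0.049, 0.0007] turn [-179.06, 0.06, 0.04] rows~ 20.8
dp [0.1186, -0.049, 0.0007] turn [0.94, 0.03, -0.04] rows~ 2.6
now p [0.5393 0.0783 0.2486] jaw yaw -93.06 q [ 0.004  0.34   1.36  -0.     1.441  1.628] F [ 0.89 -0.48  0.26] op 0.0917 t 2.7
```

Emit:
move_arm(deltas=[{"dp":[0.04,-0.049,0.0007],"turn":[0.9,0,0]},{"dp":[0.08,-0.049,0.0007],"turn":[0.9,0,0]},{"dp":[0.1186,-0.049,0.0007],"turn":[0.9,0,0]},{"dp":[0.1186,-0.049,0.0007],"turn":[0.9,0,0]},{"dp":[0.1186,-0.049,0.0007],"turn":[0.9,0,0]},{"dp":[0.1186,-0.049,0.0007],"turn":[0.9,0,0]}], hand=0.06)

```text
time: 3.3
tool_pos: [0.4924, 0.0807, 0.1319]
tool_rot: [1.618, 1.567, -0.022]
contact_force: [0.4, 0.6, 0.3]
opening: 0.0602
```

Run:
```python
from h import *
snap('wrist','wg')
delta([.4904,.0802,.0725],np.radians(86))
```

```text
dp [0.0593, -0.0021, 0.0008] turn [-179.93, 0.4, -0.02] rows~ 20.9
dp [0.0593, -0.0021, 0.0008] turn [0.07, -0.01, -0.25] rows~ 1.2
now p [0.4923 0.0809 0.1318] jaw yaw -93.93 q [ 0.009  0.347  1.685 -0.     1.105  1.649] F [-0.71 -0.78 -0.17] op 0.0598 t 3.35
```

View pics/wg.png

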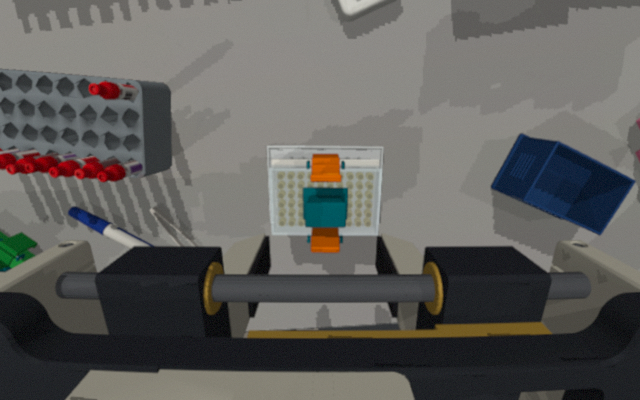

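Emit:
move_arm(deltas=[{"dp":[0.03,-0.002,0],"turn":[0,0,0]},{"dp":[0.05,-0.002,0],"turn":[0,0,0]},{"dp":[0.058,-0.002,0],"turn":[0,0,0]},{"dp":[0.058,-0.002,0],"turn":[0,0,0]},{"dp":[0.058,-0.002,0],"turn":[0,0,0]}])

```text
time: 3.85
tool_pos: [0.4896, 0.0815, 0.0729]
tool_rot: [1.619, 1.568, -0.02]
contact_force: [0.1, 0.0, 0.5]
opening: 0.0602
```

Run:
```python
from h import *
delta([.4904,.0802,.0725],np.radians(86))
snap('scene','sg'); im,_,_=load('sg'); cv2.imwrite('pics/sgc.png',cv2.resize(im[160:240,260:380],None,fx=6,fy=6,interpolation=cv2.INTER_CUBIC)[:,:,::-1])
```

```text
dp [0.0004, 0.0009, 0.0012] turn [-179.89, 0.21, -0.01] rows~ 20.9
dp [0.0004, 0.0009, 0.0012] turn [0.11, -0.01, -0.14] rows~ 0.0
now p [0.4896 0.0815 0.0729] jaw yaw -93.89 q [ 0.01   0.418  1.765 -0.     0.957  1.649] F [0.08 0.04 0.52] op 0.0602 t 3.85
```

View pics/sgc.png

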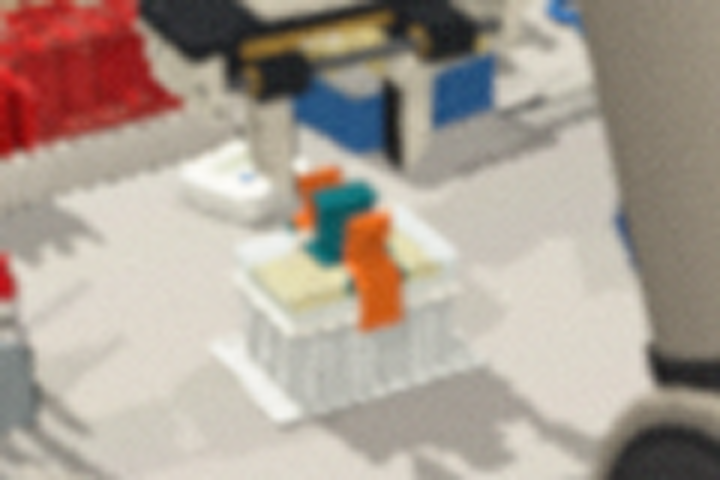

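Run:
```python
from h import *
im,d,i=snap('scene','sg2'); delta([.4904,.0802,.0725],np.radians(86))
p,R,s=cur()
pts=np.array([p,p+[0,.03,0],p-[0,.03,0],[.4904,.0802,.101],[.4904,.0802,.0675]])
print(((pix(i,pts)-[260,160])*6).round(0))
cv2.imwrite('pics/sgd.png',cv2.resize(im[130:240,240:380],None,fx=5,fy=5,interpolation=cv2.INTER_CUBIC)[:,:,::-1])
print((pix(i,pts)-[240,130])*5)
u,v=np.meshgrid(np.arange(640),np.arange(400)); W=world(i,u,v,d).reshape(400,640,3)
for a,b in [(345,190),(270,170),(400,155),(270,140),(410,120)]:
    print(a,b,W[160+b//6,260+a//6].round(4))
```

```text
dp [0.0004, 0.001, 0.0012] turn [-179.88, 0.24, -0.01] rows~ 20.9
dp [0.0004, 0.001, 0.0012] turn [0.12, -0.01, -0.15] rows~ 0.0
now p [0.4895 0.0815 0.0729] jaw yaw -93.88 q [ 0.01   0.418  1.765 -0.     0.956  1.649] F [-0.22 -0.23 -0.07] op 0.0602 t 3.95
[[341. 238.]
 [292. 254.]
 [389. 223.]
 [341. 190.]
 [342. 246.]]
[[384.23053971 348.61114976]
 [343.16255191 361.36478263]
 [424.38091392 336.13979698]
 [384.34246056 308.14415344]
 [385.40843369 354.95280277]]
345 190 [0.4954 0.0767 0.1001]
270 170 [0.4796 0.1278 0.1318]
400 155 [0.4784 0.0538 0.1219]
270 140 [0.4807 0.1266 0.1479]
410 120 [0.4744 0.0488 0.1395]
```

View pics/sgd.png

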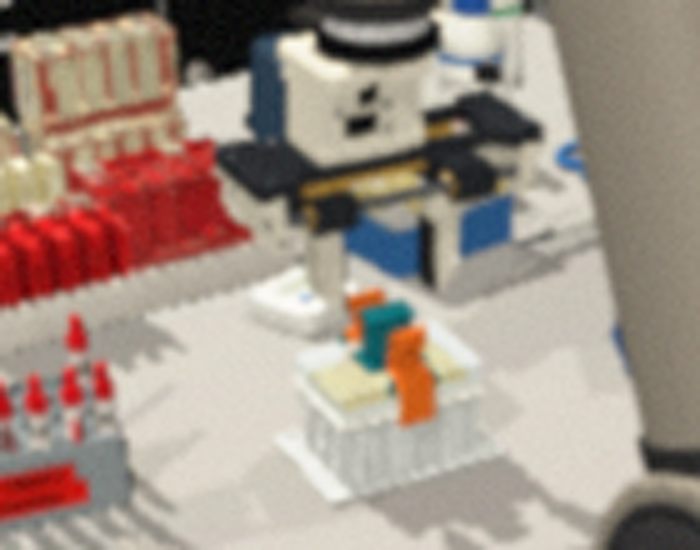

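The scene view shows the fingertips ending above the knob, roughly crop (325,290) and (440,290). The projected TCP is at crop (384,349), so they disagree. I'll check from the wrist before closing.

Run:
```python
from h import *
im,d,i=load('sg2')
u,v=np.meshgrid(np.arange(640),np.arange(400)); W=world(i,u,v,d).reshape(400,640,3)
for c0 in (300,302,304,306,308,322,324,326,328,330):
    print(c0,[(r,W[r,c0].round(3).tolist()) for r in range(174,196,3)])
im,d,i=snap('wrist','wg2'); p,R,s=cur()
g=p-R[:,0]*.019
print(pix(i,[p,p+R[:,2]*.03,p-R[:,2]*.03,g+R[:,2]*.03,g-R[:,2]*.03,[.4904,.0802,.101]]).round(1))
```

```text
300 [(174, [0.462, 0.152, 0.191]), (177, [0.809, -0.031, -0.004]), (180, [0.779, -0.015, -0.001]), (183, [0.743, 0.005, 0.006]), (186, [0.698, 0.029, 0.019]), (189, [0.681, 0.039, 0.016]), (192, [0.659, 0.051, 0.017]), (195, [0.657, 0.052, 0.006])]
302 [(174, [0.463, 0.145, 0.189]), (177, [0.489, 0.131, 0.166]), (180, [0.493, 0.13, 0.154]), (183, [0.497, 0.128, 0.142]), (186, [0.498, 0.128, 0.131]), (189, [0.673, 0.035, 0.019]), (192, [0.654, 0.045, 0.018]), (195, [0.653, 0.046, 0.006])]
304 [(174, [0.456, 0.142, 0.192]), (177, [0.456, 0.143, 0.182]), (180, [0.479, 0.131, 0.16]), (183, [0.479, 0.131, 0.15]), (186, [0.481, 0.13, 0.139]), (189, [0.484, 0.129, 0.127]), (192, [0.657, 0.036, 0.014]), (195, [0.649, 0.04, 0.006])]
306 [(174, [0.457, 0.135, 0.189]), (177, [0.483, 0.121, 0.165]), (180, [0.483, 0.121, 0.155]), (183, [0.48, 0.124, 0.147]), (186, [0.482, 0.123, 0.136]), (189, [0.481, 0.124, 0.127]), (192, [0.659, 0.026, 0.01]), (195, [0.653, 0.03, 0.002])]
308 [(174, [0.456, 0.129, 0.188]), (177, [0.483, 0.114, 0.164]), (180, [0.478, 0.118, 0.157]), (183, [0.48, 0.117, 0.146]), 
[... 738 characters left out ...]
0.484, 0.051, 0.115]), (189, [0.657, -0.059, -0.001]), (192, [0.635, -0.044, 0.0]), (195, [0.508, 0.035, 0.068])]
328 [(174, [0.476, 0.048, 0.159]), (177, [0.477, 0.047, 0.148]), (180, [0.474, 0.049, 0.139]), (183, [0.477, 0.047, 0.127]), (186, [0.476, 0.048, 0.118]), (189, [0.657, -0.067, -0.004]), (192, [0.629, -0.049, 0.002]), (195, [0.611, -0.038, 0.0])]
330 [(174, [0.475, 0.041, 0.158]), (177, [0.474, 0.042, 0.148]), (180, [0.477, 0.04, 0.136]), (183, [0.476, 0.04, 0.126]), (186, [0.669, -0.084, -0.0]), (189, [0.649, -0.071, -0.001]), (192, [0.629, -0.058, -0.001]), (195, [0.608, -0.045, -0.001])]
[[325.4 227.1]
 [369.  227.1]
 [281.8 227.1]
 [373.3 238.3]
 [277.9 238.3]
 [327.7 242.6]]
```

View pics/wg2.png

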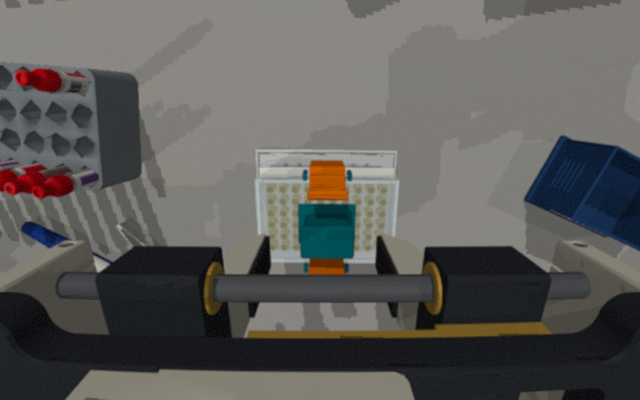

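The wrist view agrees with the scene view. The pad tips are at (268,235) and (380,235), wider apart than they would be at the stated TCP depth, so the open fingertips really sit about 40 mm higher. Closing here is harmless either way, and shows which is true.

Emit:
move_arm(deltas=[{"dp":[0,0,0],"turn":[0,0,0]},{"dp":[0,0,0],"turn":[0,0,0]},{"dp":[0,0,0],"turn":[0,0,0]},{"dp":[0,0,0],"turn":[0,0,0]},{"dp":[0,0,0],"turn":[0,0,0]},{"dp":[0,0,0],"turn":[0,0,0]}], hand=0.01, squeeze=15)

```text
time: 4.6
tool_pos: [0.4884, 0.0814, 0.0716]
tool_rot: [-0.434, 1.571, -2.073]
contact_force: [0.1, -0.4, 0.1]
opening: 0.017
```

Run:
```python
from h import *
delta([.4904,.0802,.0725],np.radians(86))
im,d,i=snap('scene','sg3'); cv2.imwrite('pics/sge.png',cv2.resize(im[130:240,240:380],None,fx=5,fy=5,interpolation=cv2.INTER_CUBIC)[:,:,::-1])
```

```text
dp [-0.0009, 0.0021, 0.0011] turn [-179.88, -0.0, 0.01] rows~ 20.9
dp [-0.0009, 0.0021, 0.0011] turn [0.12, 0.01, 0.0] rows~ 0.1
now p [0.4884 0.0814 0.0716] jaw yaw -93.88 q [ 0.01   0.419  1.767 -0.     0.956  1.649] F [ 0.14 -0.38  0.1 ] op 0.017 t 4.6
```

View pics/sge.png

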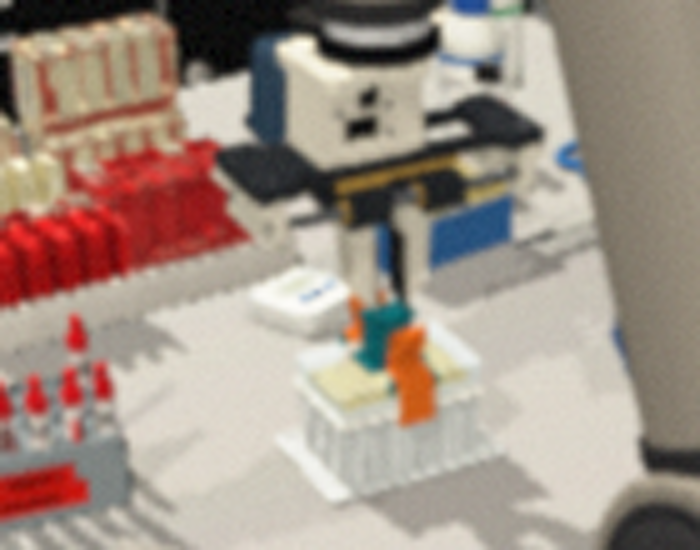

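Opening 17 mm with no contact: the fingers shut above the 30 mm knob, so the true tip is higher than the reported TCP. I'll quantify the offset.

Run:
```python
from h import *
print(robot.tcp_to_grasp,[a for a in dir(robot) if a[0]!='_'])
for f in ('sg','sg2','sg3'):
    im,d,i=load(f)
    u,v=np.meshgrid(np.arange(640),np.arange(400)); W=world(i,u,v,d).reshape(400,640,3)
    m=(abs(W[...,0]-.488)<.03)&(abs(W[...,1]-.081)<.075)&(W[...,2]>.1045)&(W[...,2]<.16)
    H=cv2.cvtColor(im,cv2.COLOR_RGB2HSV); m&=H[...,1]<90
    for side in (W[...,1]>.081,W[...,1]<.081):
        P=W[m&side]; print(f,m.sum(),P.min(0).round(4),P.max(0).round(4),'lowest',np.sort(P[:,2])[:8].round(4))
im,d,i=load('wg2'); p=np.array([.4895,.0815,.0729])
u,v=np.meshgrid(np.arange(640),np.arange(400)); W=world(i,u,v,d).reshape(400,640,3)
for q in [(262,240),(266,240),(268,238),(264,250),(258,260),(384,240),(382,238),(388,250),(395,260),(390,270),(240,245),(410,245)]: print(q,im[q[1],q[0]],W[q[1],q[0]].round(4))
```

```text
0.0188 ['IKError', 'camera_info', 'hand_in', 'observe', 'read_camera', 'tcp_to_grasp']
sg 193 [0.476  0.1105 0.1128] [0.5022 0.133  0.1599] lowest [0.1128 0.1163 0.1163 0.1166 0.1195 0.1197 0.1217 0.1221]
sg 193 [0.4715 0.0329 0.1098] [0.4973 0.0545 0.1588] lowest [0.1098 0.1109 0.1132 0.1132 0.1136 0.1139 0.1144 0.1155]
sg2 195 [0.4776 0.1121 0.1146] [0.5052 0.1325 0.16  ] lowest [0.1146 0.116  0.1166 0.1175 0.1188 0.1202 0.122  0.1225]
sg2 195 [0.4719 0.0334 0.1106] [0.4997 0.0538 0.1598] lowest [0.1106 0.1123 0.1132 0.1133 0.114  0.1144 0.1149 0.1153]
sg3 199 [0.4735 0.0918 0.1132] [0.5002 0.1114 0.1599] lowest [0.1132 0.1143 0.1153 0.1159 0.1176 0.1195 0.122  0.1231]
sg3 199 [0.4717 0.0532 0.1082] [0.4957 0.0761 0.16  ] lowest [0.1082 0.1096 0.1109 0.1129 0.1129 0.1129 0.1136 0.1137]
(262, 240) [98 96 87] [0.5021 0.115  0.1183]
(266, 240) [14 15 20] [0.5013 0.1132 0.1168]
(268, 238) [33 32 30] [0.501  0.1128 0.1134]
(264, 250) [3 5 7] [0.5    0.1127 0.1264]
(258, 260) [19 17 18] [0.5011 0.113  0.1396]
(384, 240) [116 111 102] [0.4986 0.0502 0.1204]
(382, 238) [82 82 73] [0.4978 0.0504 0.1158]
(388, 250) [105 102  93] [0.4982 0.0503 0.1315]
(395, 260) [129 125 113] [0.4986 0.0494 0.1429]
(390, 270) [15 11 13] [0.4961 0.0526 0.1472]
(240, 245) [129 125 114] [0.5039 0.1244 0.1273]
(410, 245) [130 125 115] [0.4979 0.0382 0.127 ]
```

The measurements put the true fingertips at z≈0.112 when the reported TCP is 0.073, a constant of about 39 mm along the tool axis. The cameras agree with the known table and knob heights, so I trust them. I'll reopen and lower by the remaining 37 mm.

Emit:
move_arm(deltas=[{"dp":[0,0.0015,0.001],"turn":[0,0,0]},{"dp":[0,0.0015,0.001],"turn":[0,0,0]},{"dp":[0,0.0015,0.001],"turn":[0,0,0]},{"dp":[0,0.0015,0.001],"turn":[0,0,0]},{"dp":[0,0.0015,0.001],"turn":[0,0,0]}], hand=0.06)

```text
time: 5.15
tool_pos: [0.4898, 0.0804, 0.0716]
tool_rot: [-0.661, 1.571, -2.299]
contact_force: [-0.7, -0.0, 0.3]
opening: 0.0481
```

Emit:
move_arm(deltas=[{"dp":[0.015,0,0],"turn":[0,0,0]},{"dp":[0.025,0,0],"turn":[0,0,0]},{"dp":[0.032,0,0],"turn":[0,0,0]},{"dp":[0.036,0,0],"turn":[0,0,0]},{"dp":[0.036,0,0],"turn":[0,0,0]},{"dp":[0.036,0,0],"turn":[0,0,0]}])

```text
time: 5.75
tool_pos: [0.4901, 0.0803, 0.0358]
tool_rot: [1.372, 1.57, -0.266]
contact_force: [-0.7, 0.3, 0.2]
opening: 0.0601
```

Run:
```python
from h import *
delta([.4904,.0802,.0345],np.radians(86))
im,d,i=snap('scene','sg4'); cv2.imwrite('pics/sgf.png',cv2.resize(im[130:240,240:380],None,fx=5,fy=5,interpolation=cv2.INTER_CUBIC)[:,:,::-1])
```

```text
dp [0.0013, 0.0004, 0.0001] turn [-179.88, 0.03, 0.01] rows~ 20.9
dp [0.0013, 0.0004, 0.0001] turn [0.12, 0.0, -0.02] rows~ 0.0
now p [0.4901 0.0803 0.0358] jaw yaw -93.88 q [ 0.008  0.474  1.8   -0.     0.867  1.647] F [-0.66  0.32  0.25] op 0.0601 t 5.75
```

View pics/sgf.png

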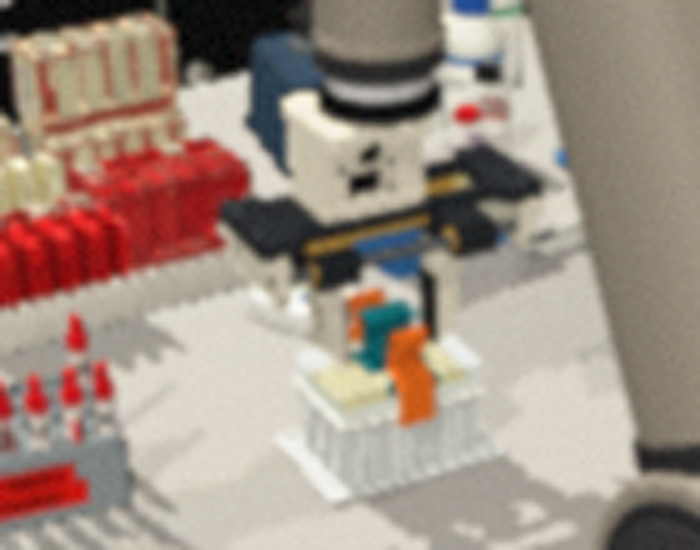

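The fingers now straddle the knob, with tips near crop (335,355) and (430,335). Closing.

Emit:
move_arm(deltas=[{"dp":[0,0,0],"turn":[0,0,0]},{"dp":[0,0,0],"turn":[0,0,0]},{"dp":[0,0,0],"turn":[0,0,0]},{"dp":[0,0,0],"turn":[0,0,0]},{"dp":[0,0,0],"turn":[0,0,0]},{"dp":[0,0,0],"turn":[0,0,0]}], hand=0.02, squeeze=30)

```text
time: 6.4
tool_pos: [0.4899, 0.0803, 0.0357]
tool_rot: [0.864, 1.571, -0.775]
contact_force: [-0.7, -1.1, 1.2]
opening: 0.0296
```

Emit:
move_arm(deltas=[{"dp":[-0.005,0,0],"turn":[0,0,0]},{"dp":[-0.012,0,0],"turn":[0,0,0]},{"dp":[-0.02,0,0],"turn":[0,0,0]},{"dp":[-0.03,0,0],"turn":[0,0,0]},{"dp":[-0.03,0,0],"turn":[0,0,0]},{"dp":[-0.03,0,0],"turn":[0,0,0]}])

```text
time: 7.0
tool_pos: [0.4901, 0.0804, 0.066]
tool_rot: [1.568, 1.57, -0.07]
contact_force: [0.3, -1.3, -2.7]
opening: 0.0299
```

Run:
```python
from h import *
delta([.4904,.0802,.0345],np.radians(86))
im,d,i=snap('scene','sg5'); cv2.imwrite('pics/sgg.png',cv2.resize(im[130:240,240:380],None,fx=5,fy=5,interpolation=cv2.INTER_CUBIC)[:,:,::-1])
```

```text
dp [0.0315, 0.0003, 0.0001] turn [-179.89, 0.09, 0.0] rows~ 20.9
dp [0.0315, 0.0003, 0.0001] turn [0.11, 0.0, -0.06] rows~ 0.6
now p [0.4901 0.0804 0.066 ] jaw yaw -93.89 q [ 0.008  0.429  1.77  -0.     0.942  1.647] F [ 0.31 -1.25 -2.66] op 0.0299 t 7.0
```

View pics/sgg.png

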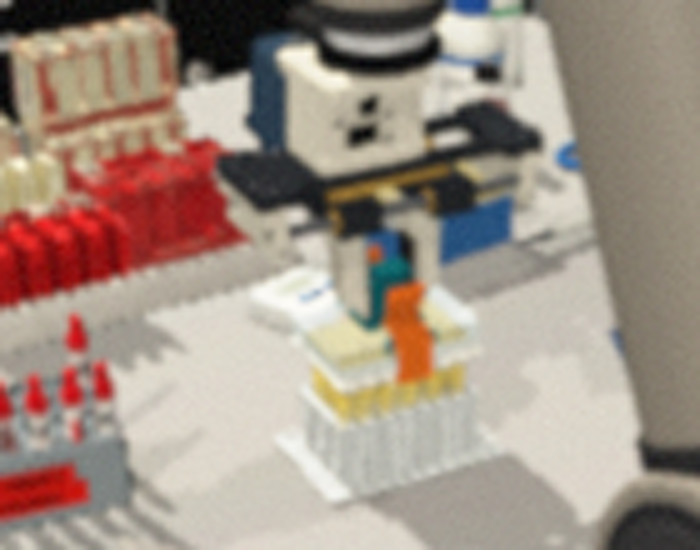

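Pack lifted with the deck still latched: yellow tips are visible under it and the tray stayed. Lifting further, then moving over the box.

Emit:
move_arm(deltas=[{"dp":[-0.02,0,0],"turn":[0,0,0]},{"dp":[-0.04,0,0],"turn":[0,0,0]},{"dp":[-0.06,0,0],"turn":[0,0,0]},{"dp":[-0.074,0,0],"turn":[0,0,0]},{"dp":[-0.074,0,0],"turn":[0,0,0]},{"dp":[-0.074,0,0],"turn":[0,0,0]},{"dp":[-0.074,0,0],"turn":[0,0,0]},{"dp":[-0.074,0,0],"turn":[0,0,0]}])

```text
time: 7.85
tool_pos: [0.4892, 0.0803, 0.1385]
tool_rot: [-1.451, 1.569, -3.09]
contact_force: [-0.3, 0.4, -2.4]
opening: 0.0298
```

Run:
```python
from h import *
delta([.4828,-.1632,.14],np.radians(64.2))
im,d,i=snap('wrist','wl')
```

```text
dp [-0.0014, 0.0101, 0.2434] turn [-158.09, -0.16, 0.05] rows~ 18.4
dp [-0.0014, 0.0101, 0.2434] turn [21.91, 0.04, 0.11] rows~ 4.9
now p [0.4892 0.0803 0.1385] jaw yaw -93.89 q [ 0.008  0.338  1.678 -0.     1.128  1.647] F [-0.29  0.43 -2.38] op 0.0298 t 7.85
```

View pics/wl.png

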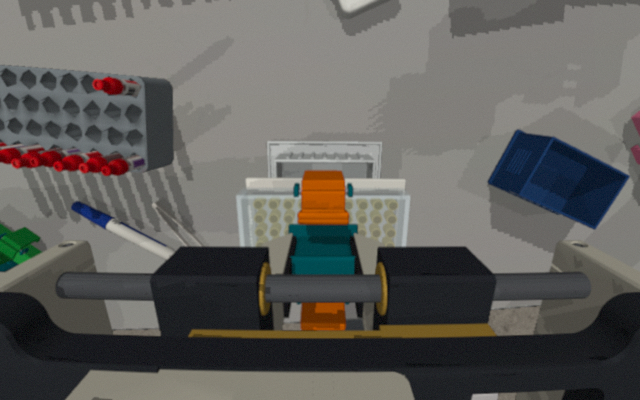

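Emit:
move_arm(deltas=[{"dp":[0,0.001,0.02],"turn":[3,0,0]},{"dp":[0,0.002,0.05],"turn":[6,0,0]},{"dp":[0,0.004,0.085],"turn":[9,0,0]},{"dp":[0,0.005,0.12],"turn":[12,0,0]},{"dp":[0,0.006,0.155],"turn":[15,0,0]},{"dp":[0,0.008,0.19],"turn":[18,0,0]},{"dp":[0,0.01,0.22],"turn":[21,0,0]},{"dp":[0,0.01,0.2434],"turn":[21.9,0,0]},{"dp":[0,0.01,0.2434],"turn":[21.9,0,0]},{"dp":[0,0.01,0.2434],"turn":[21.9,0,0]}])

```text
time: 8.9
tool_pos: [0.4829, -0.1632, 0.1391]
tool_rot: [-1.828, 1.57, 2.433]
contact_force: [-0.3, 0.0, -1.4]
opening: 0.0298
```

Emit:
move_arm(deltas=[{"dp":[0.01,0,0],"turn":[0,0,0]},{"dp":[0.01,0,0],"turn":[0,0,0]},{"dp":[0.01,0,0],"turn":[0,0,0]},{"dp":[0.01,0,0],"turn":[0,0,0]}])

```text
time: 9.3
tool_pos: [0.4835, -0.1626, 0.1296]
tool_rot: [0.874, 1.571, -1.146]
contact_force: [0.0, -0.3, -2.2]
opening: 0.0299
```

Run:
```python
from h import *
delta([.4828,-.1632,.13],np.radians(64.2))
im,d,i=snap('wrist','wm'); print(pix(i,[.4828,-.1632,.058]))
snap('top','tm'); im2,_,_=load('tm'); cv2.imwrite('pics/tmc.png',cv2.resize(im2[170:280,300:440],None,fx=5,fy=5,interpolation=cv2.INTER_CUBIC)[:,:,::-1])
cv2.imwrite('pics/wmc.png',cv2.resize(im[100:260,200:450],None,fx=3.2,fy=3.2,interpolation=cv2.INTER_CUBIC)[:,:,::-1])
snap('scene','sm')
```

```text
dp [-0.0004, -0.0003, 0.0008] turn [-179.93, 0.0, 0.0] rows~ 20.9
dp [-0.0004, -0.0003, 0.0008] turn [0.07, 0.0, -0.0] rows~ 0.0
now p [ 0.4835 -0.1626  0.1296] jaw yaw -115.73 q [-0.475  0.371  1.654 -0.     1.116  1.545] F [ 0.   -0.34 -2.18] op 0.0299 t 9.3
[[325.71908541 197.51172144]]
```

View pics/wmc.png

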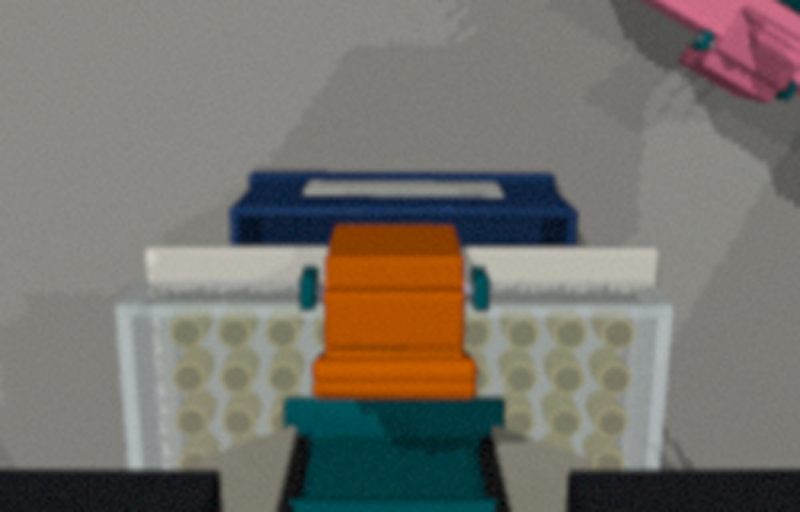

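View pics/tmc.png

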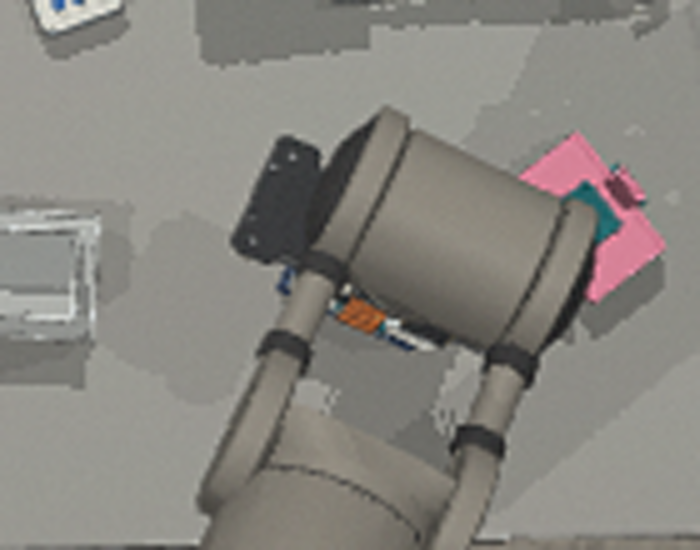

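View pics/sm.png

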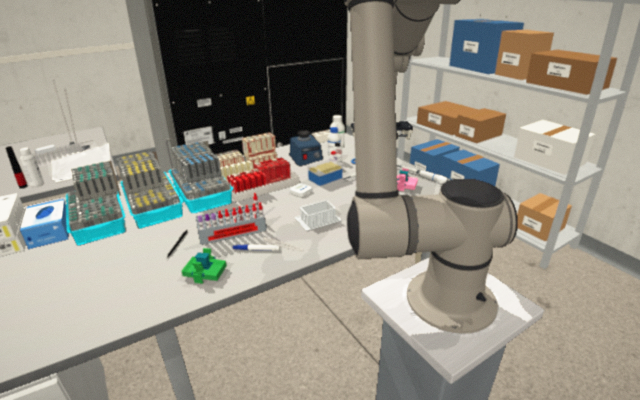

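In the wrist crop the box rim's far edge runs (232,210)-(578,210) and the flange edge (147,248)-(657,248). I'll compare the two in the tool frame.

Run:
```python
from h import *
im,d,i=load('wm'); p=np.array([.4835,-.1626,.1296]); R=tgtR(np.radians(-115.73))
def T(l,z):
    c=np.array(l)/3.2+[200,100]; return (onplane(i,c[:,0],c[:,1],z)-p)@R
B=T([(232,211),(577,211)],.058); F=T([(147,249),(657,249)],.1430); C=T([(117,303),(672,303)],.1396+.003+.0185); 
K=T([(330,226),(460,226)],.19)
for n,q in (('box',B),('flange',F),('cover',C),('tab',K)): print(n,q.round(4).tolist(),'len',np.linalg.norm(q[1]-q[0]).round(4),'mid',q.mean(0).round(4),'ang',np.degrees(np.arctan2(q[1,1]-q[0,1],q[1,2]-q[0,2])).round(2))
# subpixel edges on full image
cv2.imwrite('pics/wmz.png',cv2.resize(im[160:200,240:400],None,fx=5,fy=5,interpolation=cv2.INTER_CUBIC)[:,:,::-1])
```

```text
box [[0.0716, 0.0287, -0.0464], [0.0716, 0.0287, 0.0491]] len 0.0955 mid [0.0716 0.0287 0.0014] ang 0.0
flange [[-0.0134, 0.0367, -0.0487], [-0.0134, 0.0367, 0.0488]] len 0.0975 mid [-0.0134  0.0367  0.    ] ang -0.0
cover [[-0.0315, 0.0311, -0.05], [-0.0315, 0.0311, 0.0472]] len 0.0972 mid [-0.0315  0.0311 -0.0014] ang 0.0
tab [[-0.0604, 0.0504, -0.0105], [-0.0604, 0.0504, 0.0078]] len 0.0183 mid [-0.0604  0.0504 -0.0013] ang -0.0
```

View pics/wmz.png

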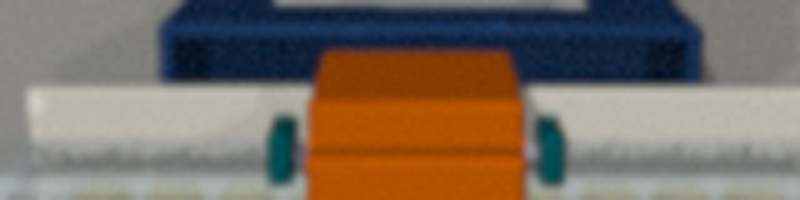

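Emit:
move_arm(deltas=[{"dp":[0.01,0,0.0012],"turn":[0,0,0]},{"dp":[0.02,0,0.0012],"turn":[0,0,0]},{"dp":[0.03,0,0.0012],"turn":[0,0,0]},{"dp":[0.04,0,0.0012],"turn":[0,0,0]},{"dp":[0.05,0,0.0012],"turn":[0,0,0]},{"dp":[0.06,0,0.0012],"turn":[0,0,0]},{"dp":[0.067,0,0.0012],"turn":[0,0,0]},{"dp":[0.067,0,0.0012],"turn":[0,0,0]},{"dp":[0.067,0,0.0012],"turn":[0,0,0]}])

```text
time: 10.35
tool_pos: [0.4829, -0.1643, 0.0626]
tool_rot: [0.951, 1.571, -1.07]
contact_force: [0.0, -0.3, -2.0]
opening: 0.0297
```

Run:
```python
from h import *
delta([.483,-.1637,.0476],np.radians(64.2))
im,d,i=snap('wrist','wn')
cv2.imwrite('pics/wnc.png',cv2.resize(im[120:260,220:430],None,fx=3.8,fy=3.8,interpolation=cv2.INTER_CUBIC)[:,:,::-1])
```

```text
dp [0.015, -0.0002, -0.0006] turn [-179.99, 0.01, 0.01] rows~ 21.0
dp [0.015, -0.0002, -0.0006] turn [0.01, 0.0, -0.01] rows~ 0.3
now p [ 0.4829 -0.1643  0.0626] jaw yaw -115.79 q [-0.478  0.455  1.736 -0.     0.951  1.543] F [ 0.03 -0.26 -2.02] op 0.0297 t 10.35
```

View pics/wnc.png

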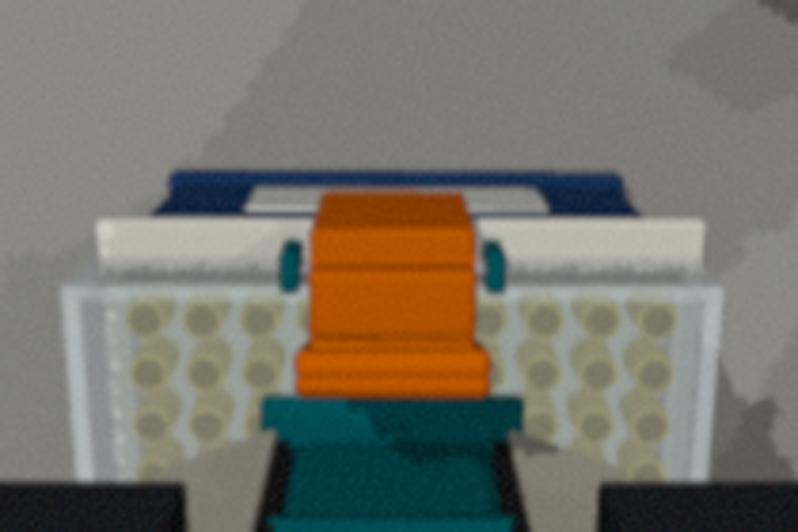

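Emit:
move_arm(deltas=[{"dp":[0.002,0,-0.0005],"turn":[0,0,0]},{"dp":[0.004,0,-0.0005],"turn":[0,0,0]},{"dp":[0.006,0,-0.0005],"turn":[0,0,0]},{"dp":[0.008,0,-0.0005],"turn":[0,0,0]},{"dp":[0.009,0,-0.0005],"turn":[0,0,0]},{"dp":[0.009,0,-0.0005],"turn":[0,0,0]}])

```text
time: 11.0
tool_pos: [0.4829, -0.1637, 0.0534]
tool_rot: [-1.344, 1.57, 2.919]
contact_force: [0.7, -0.4, -1.6]
opening: 0.0302
```

Run:
```python
from h import *
delta([.483,-.1637,.0476],np.radians(64.2))
```

```text
dp [0.0058, 0.0001, -0.0001] turn [-179.98, -0.03, 0.01] rows~ 21.0
dp [0.0058, 0.0001, -0.0001] turn [0.02, 0.0, 0.02] rows~ 0.1
now p [ 0.4829 -0.1637  0.0534] jaw yaw -115.78 q [-0.477  0.468  1.746 -0.     0.929  1.544] F [ 0.72 -0.35 -1.63] op 0.0302 t 11.0
```

Emit:
move_arm(deltas=[{"dp":[0.001,0,0],"turn":[0,0,0]},{"dp":[0.002,0,0],"turn":[0,0,0]},{"dp":[0.003,0,0],"turn":[0,0,0]},{"dp":[0.004,0,0],"turn":[0,0,0]},{"dp":[0.004,0,0],"turn":[0,0,0]}])

```text
time: 11.5
tool_pos: [0.4829, -0.1637, 0.0495]
tool_rot: [-1.406, 1.571, 2.857]
contact_force: [0.1, 0.2, -2.8]
opening: 0.0299
```

Run:
```python
from h import *
delta([.483,-.1637,.0476],np.radians(64.2))
```

```text
dp [0.0019, 0.0001, -0.0001] turn [-179.99, -0.02, 0.0] rows~ 21.0
dp [0.0019, 0.0001, -0.0001] turn [0.01, 0.0, 0.01] rows~ 0.0
now p [ 0.4829 -0.1637  0.0495] jaw yaw -115.79 q [-0.477  0.473  1.75  -0.     0.919  1.544] F [ 0.15  0.16 -2.77] op 0.0299 t 11.5
```

Emit:
move_arm(deltas=[{"dp":[0.0005,0,0],"turn":[0,0,0]},{"dp":[0.001,0,0],"turn":[0,0,0]},{"dp":[0.0015,0,0],"turn":[0,0,0]},{"dp":[0.0015,0,0],"turn":[0,0,0]}])

```text
time: 11.9
tool_pos: [0.4831, -0.1638, 0.0482]
tool_rot: [1.182, 1.571, -0.839]
contact_force: [0.0, 0.3, -1.9]
opening: 0.0296
```

Emit:
move_arm(deltas=[{"dp":[0.0005,0,0],"turn":[0,0,0]},{"dp":[0.001,0,0],"turn":[0,0,0]},{"dp":[0.001,0,0],"turn":[0,0,0]}])

```text
time: 12.2
tool_pos: [0.4831, -0.1639, 0.0477]
tool_rot: [1.377, 1.57, -0.644]
contact_force: [-1.0, 0.9, 4.4]
opening: 0.0297
```

Run:
```python
from h import *
delta([.483,-.1637,.0476],np.radians(64.2))
```

```text
dp [0.0001, -0.0002, -0.0001] turn [-179.98, 0.05, 0.01] rows~ 21.0
dp [0.0001, -0.0002, -0.0001] turn [0.02, 0.01, -0.03] rows~ 0.0
now p [ 0.4831 -0.1639  0.0477] jaw yaw -115.78 q [-0.477  0.476  1.752 -0.     0.913  1.544] F [-0.95  0.87  4.44] op 0.0297 t 12.2
```

Emit:
move_arm(deltas=[{"dp":[0.0005,0,0],"turn":[0,0,0]},{"dp":[0.001,0,0],"turn":[0,0,0]},{"dp":[0.001,0,0],"turn":[0,0,0]}])

```text
time: 12.5
tool_pos: [0.4832, -0.1639, 0.0476]
tool_rot: [1.42, 1.57, -0.6]
contact_force: [-3.9, 1.3, 13.6]
opening: 0.0296
```

Force comes up exactly at the predicted seat height (0.0476). I'll check by picture before releasing.

Run:
```python
from h import *
im,d,i=snap('wrist','wo')
cv2.imwrite('pics/woc.png',cv2.resize(im[120:260,220:430],None,fx=3.8,fy=3.8,interpolation=cv2.INTER_CUBIC)[:,:,::-1])
u,v=np.meshgrid(np.arange(640),np.arange(400)); W=world(i,u,v,d).reshape(400,640,3)
p,R,s=cur(); L=(W-p)@R
m=(abs(L[...,2])<.05)&(abs(L[...,2])>.02)&(L[...,1]>.033)&(L[...,1]<.037)&(v<230)&(W[...,2]>.04)
print('flange z',np.median(W[m][:,2]),np.percentile(W[m][:,2],[10,90]),'left/right',np.median(W[m&(L[...,2]<0)][:,2]),np.median(W[m&(L[...,2]>0)][:,2]))
```

```text
flange z 0.06011919930813063 [0.05907102 0.06109317] left/right 0.06021287625532236 0.06009478021072287
```

View pics/woc.png

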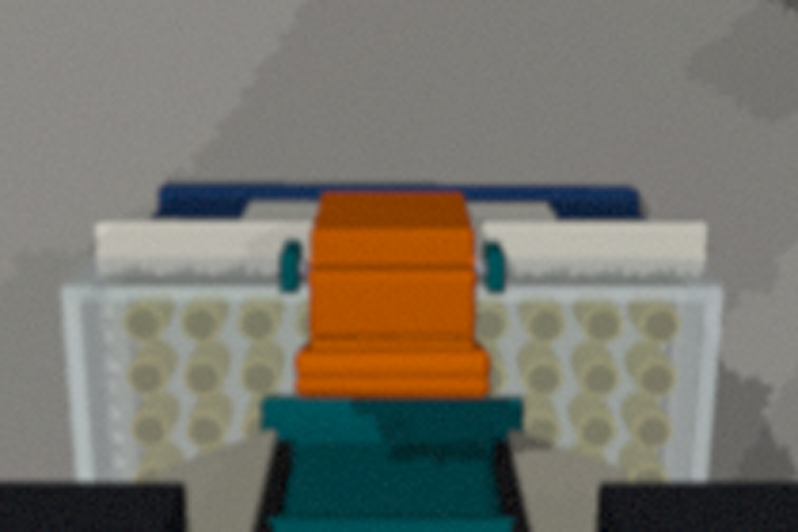

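Seated: flange top measures 0.060 left and right (0.061 expected), level and parallel to the box. I'll unload the push, open wide and rise straight up.

Emit:
move_arm(deltas=[{"dp":[-0.001,0,0],"turn":[0,0,0]},{"dp":[-0.001,0,0],"turn":[0,0,0]},{"dp":[-0.001,0,0],"turn":[0,0,0]}])

```text
time: 12.85
tool_pos: [0.4833, -0.1639, 0.0477]
tool_rot: [1.463, 1.57, -0.557]
contact_force: [-2.1, 1.3, 8.2]
opening: 0.0296
```

Emit:
move_arm(deltas=[{"dp":[-0.001,0,0],"turn":[0,0,0]},{"dp":[-0.001,0,0],"turn":[0,0,0]},{"dp":[-0.001,0,0],"turn":[0,0,0]},{"dp":[-0.001,0,0],"turn":[0,0,0]},{"dp":[-0.001,0,0],"turn":[0,0,0]}], hand=0.055)

```text
time: 13.35
tool_pos: [0.483, -0.1638, 0.048]
tool_rot: [-1.244, 1.571, 3.018]
contact_force: [0.3, 0.3, 0.3]
opening: 0.0547
```

Emit:
move_arm(deltas=[{"dp":[-0.01,0,0],"turn":[0,0,0]},{"dp":[-0.03,0,0],"turn":[0,0,0]},{"dp":[-0.06,0,0],"turn":[0,0,0]},{"dp":[-0.09,0,0],"turn":[0,0,0]},{"dp":[-0.11,0,0],"turn":[0,0,0]},{"dp":[-0.11,0,0],"turn":[0,0,0]},{"dp":[-0.11,0,0],"turn":[0,0,0]},{"dp":[-0.11,0,0],"turn":[0,0,0]}])

```text
time: 14.15
tool_pos: [0.4823, -0.1634, 0.1571]
tool_rot: [-1.568, 1.569, 2.695]
contact_force: [0.1, -0.9, 0.5]
opening: 0.0554
```

Run:
```python
from h import *
delta([.483,-.1637,.0476],np.radians(-25.8))
im,d,i=snap('wrist','wq')
cv2.imwrite('pics/wqc.png',cv2.resize(im[120:260,220:430],None,fx=3.8,fy=3.8,interpolation=cv2.INTER_CUBIC)[:,:,::-1])
```

```text
dp [0.1095, 0.001, -0.0001] turn [-89.99, -0.09, 0.09] rows~ 10.5
dp [0.1095, 0.001, -0.0001] turn [90.01, 0.09, 0.09] rows~ 10.5
now p [ 0.4823 -0.1634  0.1571] jaw yaw -115.79 q [-0.477  0.343  1.614 -0.     1.187  1.544] F [ 0.15 -0.88  0.46] op 0.0554 t 14.15
```

View pics/wqc.png

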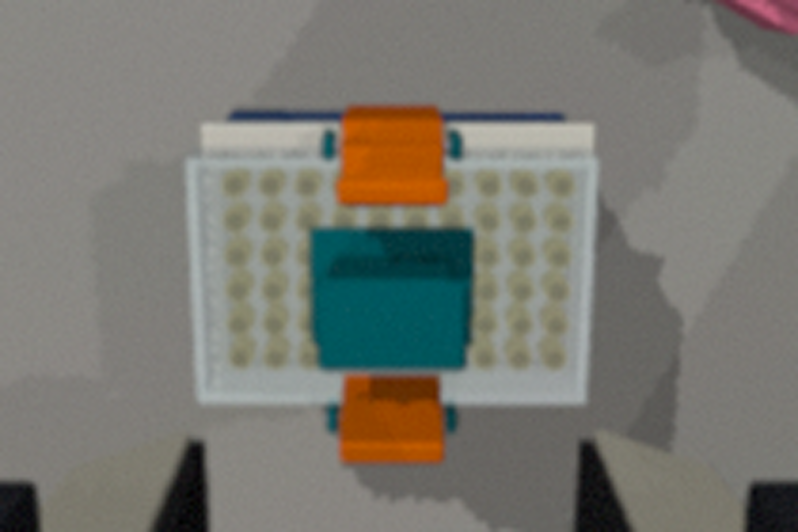

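The pack stayed seated after release and is centred between the fingers: knob at crop col 392, finger mid at 391. Next a quarter turn and a wide opening.

Emit:
move_arm(deltas=[{"dp":[0,0,0],"turn":[-8,0,0]},{"dp":[0,0,0],"turn":[-16,0,0]},{"dp":[0,0,0],"turn":[-24,0,0]},{"dp":[0,0,0],"turn":[-32,0,0]},{"dp":[0,0,0],"turn":[-40,0,0]},{"dp":[0,0,0],"turn":[-48,0,0]},{"dp":[0,0,0],"turn":[-56,0,0]},{"dp":[0,0,0],"turn":[-64,0,0]},{"dp":[0,0,0],"turn":[-72,0,0]},{"dp":[0,0,0],"turn":[-80,0,0]}], hand=0.0915)

```text
time: 15.2
tool_pos: [0.4825, -0.1635, 0.157]
tool_rot: [-2.966, 1.569, 2.698]
contact_force: [0.5, -0.6, -0.4]
opening: 0.0915
```

Emit:
move_arm(deltas=[{"dp":[0,0,0],"turn":[-6,0,0]},{"dp":[0,0,0],"turn":[-10,0,0]},{"dp":[0,0,0],"turn":[-10,0,0]},{"dp":[0,0,0],"turn":[-10,0,0]}])

```text
time: 15.6
tool_pos: [0.4827, -0.1636, 0.1574]
tool_rot: [-3.129, 1.569, 2.702]
contact_force: [0.9, -0.0, 0.4]
opening: 0.0913
```

Run:
```python
from h import *
delta([.483,-.1638,.0497],np.radians(-25.8))
im,d,i=snap('wrist','wr'); print(pix(i,[.483,-.1638,.113]))
cv2.imwrite('pics/wrc.png',cv2.resize(im[120:260,220:430],None,fx=3.8,fy=3.8,interpolation=cv2.INTER_CUBIC)[:,:,::-1])
```

```text
dp [0.1077, -0.0, 0.0005] turn [-0.1, -0.08, 0.0] rows~ 2.2
dp [0.1077, -0.0, 0.0005] turn [179.9, 0.0, 0.13] rows~ 20.9
now p [ 0.4827 -0.1636  0.1574] jaw yaw -25.9 q [-0.477  0.343  1.613 -0.     1.187 -0.025] F [ 0.87 -0.03  0.44] op 0.0913 t 15.6
[[323.58191199 208.74735414]]
```

View pics/wrc.png

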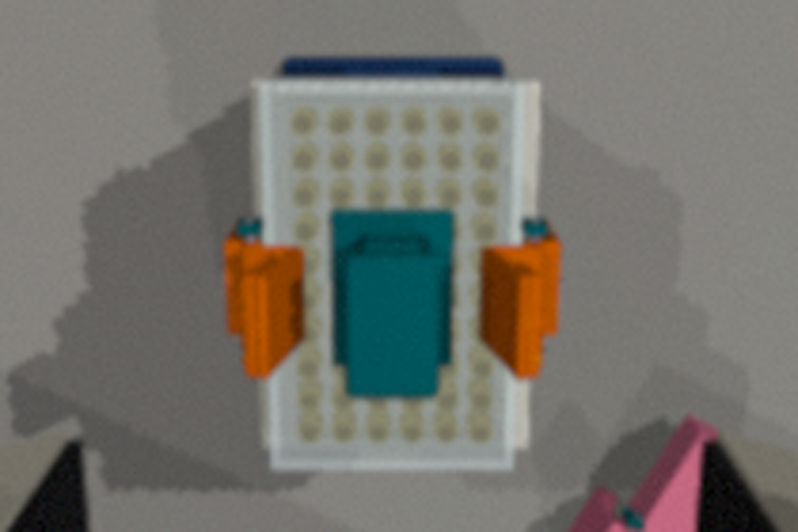

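Fingers (crop cols 83 and 705, mid 394) are centred on the knob (394). The pink decoy stands low, below the finger depth. Lowering over the tabs.

Emit:
move_arm(deltas=[{"dp":[0.03,0,0.0003],"turn":[0,0,0]},{"dp":[0.06,0,0.0003],"turn":[0,0,0]},{"dp":[0.08,0,0.0003],"turn":[0,0,0]},{"dp":[0.09,0,0.0003],"turn":[0,0,0]},{"dp":[0.1,0,0.0003],"turn":[0,0,0]},{"dp":[0.107,0,0.0003],"turn":[0,0,0]},{"dp":[0.107,0,0.0003],"turn":[0,0,0]},{"dp":[0.107,0,0.0003],"turn":[0,0,0]}])

```text
time: 16.45
tool_pos: [0.4837, -0.1642, 0.0516]
tool_rot: [-0.076, 1.57, -0.526]
contact_force: [0.8, 0.2, -0.1]
opening: 0.0914
```

Run:
```python
from h import *
delta([.483,-.1638,.0497],np.radians(-25.8))
im,d,i=snap('wrist','ws')
cv2.imwrite('pics/wsc.png',cv2.resize(im[120:270,210:440],None,fx=3.4,fy=3.4,interpolation=cv2.INTER_CUBIC)[:,:,::-1])
```

```text
dp [0.0019, 0.0, -0.0008] turn [0.01, 0.06, 0.0] rows~ 0.0
dp [0.0019, 0.0, -0.0008] turn [-179.99, -0.01, 0.1] rows~ 21.0
now p [ 0.4837 -0.1642  0.0516] jaw yaw -25.79 q [-0.477  0.471  1.746 -0.     0.923 -0.027] F [ 0.84  0.19 -0.14] op 0.0914 t 16.45
```

View pics/wsc.png

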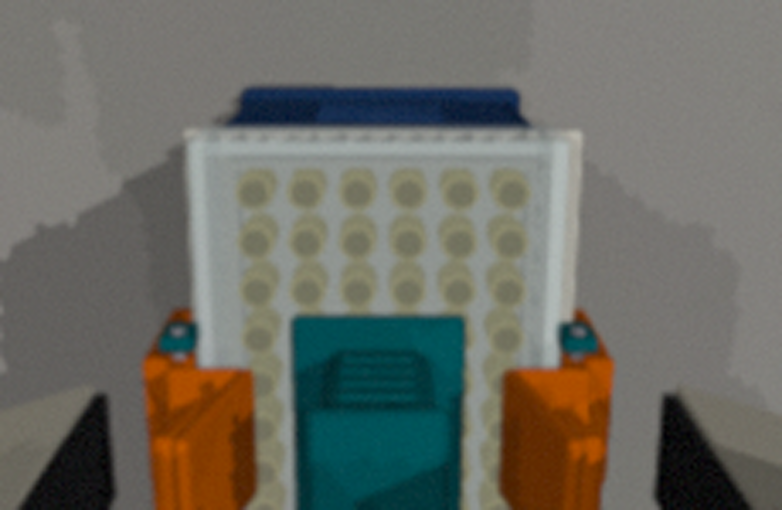

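Emit:
move_arm(deltas=[{"dp":[0.0012,0,-0.0007],"turn":[0,0,0]},{"dp":[0.0012,0,-0.0007],"turn":[0,0,0]},{"dp":[0.0012,0,-0.0007],"turn":[0,0,0]}])

```text
time: 16.8
tool_pos: [0.4828, -0.1637, 0.0502]
tool_rot: [-0.152, 1.57, -0.603]
contact_force: [-0.3, -0.2, -1.2]
opening: 0.0916
```

Emit:
move_arm(deltas=[{"dp":[0,0,0],"turn":[0,0,0]},{"dp":[0,0,0],"turn":[0,0,0]},{"dp":[0,0,0],"turn":[0,0,0]},{"dp":[0,0,0],"turn":[0,0,0]},{"dp":[0,0,0],"turn":[0,0,0]},{"dp":[0,0,0],"turn":[0,0,0]},{"dp":[0,0,0],"turn":[0,0,0]},{"dp":[0,0,0],"turn":[0,0,0]}], hand=0.03, squeeze=20)

```text
time: 17.6
tool_pos: [0.4826, -0.1636, 0.0499]
tool_rot: [-2.291, 1.571, -2.741]
contact_force: [-0.7, -0.1, -1.2]
opening: 0.0479
```

Run:
```python
from h import *
delta([.483,-.1638,.0497],np.radians(-25.8))
im,d,i=snap('wrist','wt')
cv2.imwrite('pics/wtc.png',cv2.resize(im[120:270,210:440],None,fx=3.4,fy=3.4,interpolation=cv2.INTER_CUBIC)[:,:,::-1])
```

```text
dp [0.0002, 0.0, 0.0004] turn [0.02, -0.0, 0.0] rows~ 0.0
dp [0.0002, 0.0, 0.0004] turn [-179.98, -0.01, -0.01] rows~ 21.0
now p [ 0.4826 -0.1636  0.0499] jaw yaw -25.78 q [-0.477  0.472  1.75  -0.     0.919 -0.027] F [-0.72 -0.12 -1.19] op 0.0479 t 17.6
```

View pics/wtc.png

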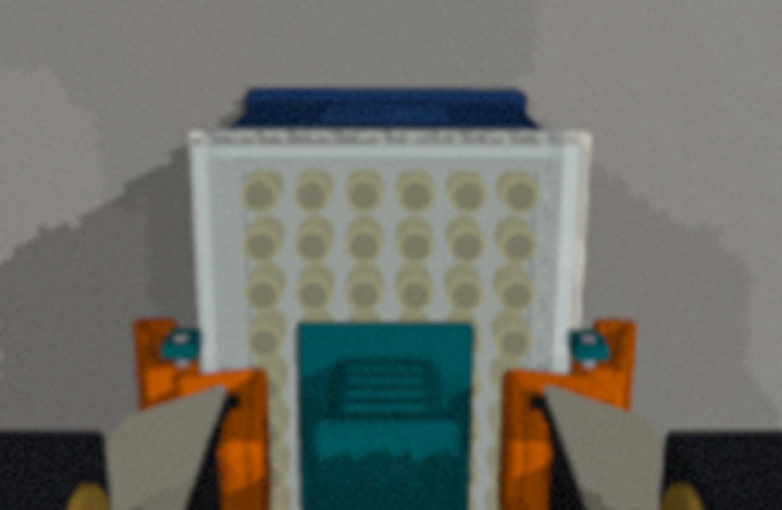

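Opening 47.9 mm means both tabs are fully squeezed; the levers are flared at crop (150,360) and (620,360). Lifting slowly.

Emit:
move_arm(deltas=[{"dp":[-0.001,0,0],"turn":[0,0,0]},{"dp":[-0.002,0,0],"turn":[0,0,0]},{"dp":[-0.003,0,0],"turn":[0,0,0]},{"dp":[-0.004,0,0],"turn":[0,0,0]},{"dp":[-0.005,0,0],"turn":[0,0,0]},{"dp":[-0.005,0,0],"turn":[0,0,0]}])

```text
time: 18.25
tool_pos: [0.4827, -0.1637, 0.0551]
tool_rot: [-0.208, 1.57, -0.658]
contact_force: [0.3, -0.4, -0.9]
opening: 0.048
```

Run:
```python
from h import *
delta([.483,-.1638,.0497],np.radians(-25.8))
im,d,i=snap('wrist','wu')
cv2.imwrite('pics/wuc.png',cv2.resize(im[120:270,210:440],None,fx=3.4,fy=3.4,interpolation=cv2.INTER_CUBIC)[:,:,::-1])
```

```text
dp [0.0054, -0.0, 0.0003] turn [0.01, 0.02, 0.0] rows~ 0.1
dp [0.0054, -0.0, 0.0003] turn [-179.99, -0.01, 0.03] rows~ 21.0
now p [ 0.4827 -0.1637  0.0551] jaw yaw -25.79 q [-0.477  0.465  1.745 -0.     0.931 -0.027] F [ 0.27 -0.42 -0.91] op 0.048 t 18.25
```

View pics/wuc.png

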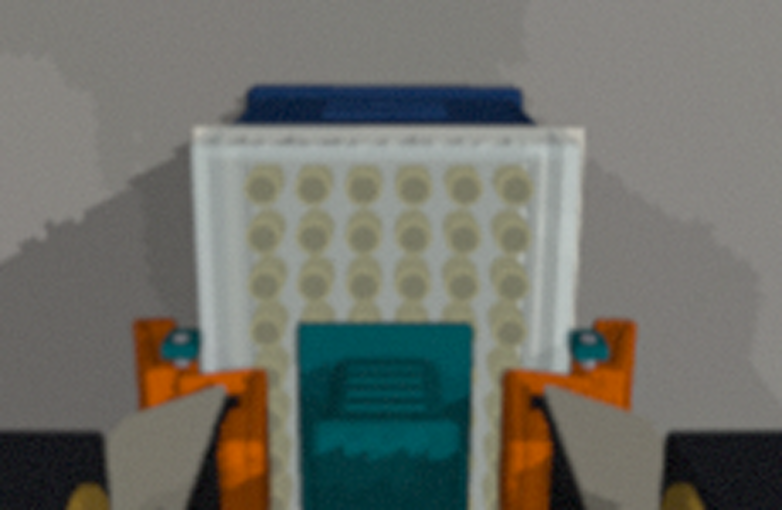

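The cover rises alone: the load is 0.9 N (the cover's own weight) and the tips recede along with the box. Continuing the lift to about 100 mm.

Emit:
move_arm(deltas=[{"dp":[-0.004,0,0],"turn":[0,0,0]},{"dp":[-0.009,0,0],"turn":[0,0,0]},{"dp":[-0.015,0,0],"turn":[0,0,0]},{"dp":[-0.023,0,0],"turn":[0,0,0]},{"dp":[-0.034,0,0],"turn":[0,0,0]},{"dp":[-0.047,0,0],"turn":[0,0,0]},{"dp":[-0.06,0,0],"turn":[0,0,0]},{"dp":[-0.075,0,0],"turn":[0,0,0]},{"dp":[-0.088,0,0],"turn":[0,0,0]},{"dp":[-0.095,0,0],"turn":[0,0,0]}])

```text
time: 19.3
tool_pos: [0.4833, -0.1639, 0.1519]
tool_rot: [-0.046, 1.568, -0.496]
contact_force: [-0.3, -0.5, -1.1]
opening: 0.0483
```

Emit:
move_arm(deltas=[{"dp":[0,0,0],"turn":[0,0,0]},{"dp":[0,0,0],"turn":[0,0,0]},{"dp":[0,0,0],"turn":[0,0,0]},{"dp":[0,0,0],"turn":[0,0,0]}])

```text
time: 19.7
tool_pos: [0.4823, -0.1634, 0.1493]
tool_rot: [-3.109, 1.57, 2.724]
contact_force: [0.4, -0.2, -0.7]
opening: 0.0477
```

Run:
```python
from h import *
delta([.483,-.1638,.0497],np.radians(-25.8))
im,d,i=snap('wrist','wv')
cv2.imwrite('pics/wvc.png',cv2.resize(im[80:270,200:450],None,fx=3,fy=3,interpolation=cv2.INTER_CUBIC)[:,:,::-1])
im,d,i=snap('scene','sv')
im,d,i=snap('top','tv')
cv2.imwrite('pics/tvc.png',cv2.resize(im[170:280,300:440],None,fx=5,fy=5,interpolation=cv2.INTER_CUBIC)[:,:,::-1])
```

```text
dp [0.0996, -0.0, 0.0009] turn [0.02, -0.07, 0.0] rows~ 2.0
dp [0.0996, -0.0, 0.0009] turn [-179.98, -0.0, -0.12] rows~ 21.0
now p [ 0.4823 -0.1634  0.1493] jaw yaw -25.78 q [-0.477  0.35   1.627 -0.     1.166 -0.027] F [ 0.43 -0.25 -0.67] op 0.0477 t 19.7
```

View pics/wvc.png

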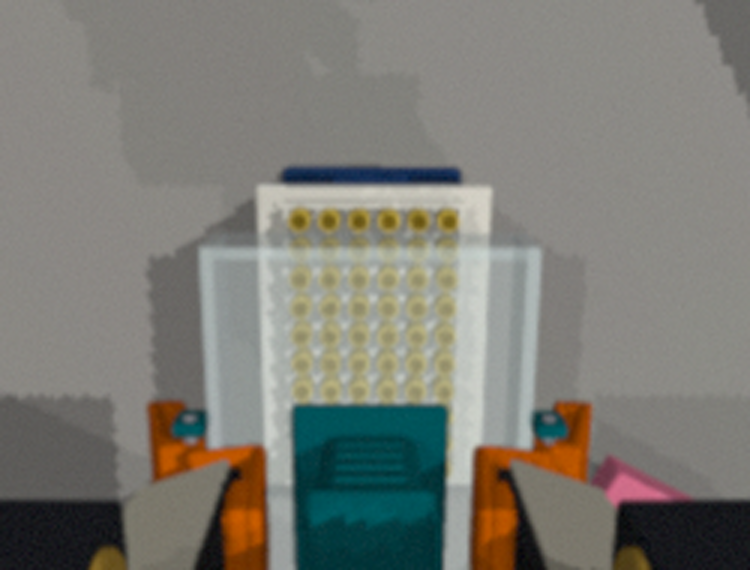

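View pics/tvc.png

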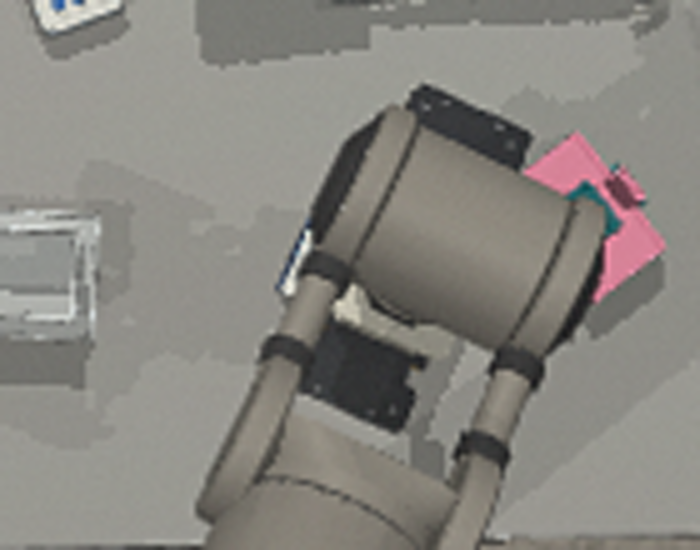

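The cover is held level and separate. The deck is in the box with all visible tips in place and a navy edge at crop (372,175). One height check of the deck, then hand in.

Run:
```python
from h import *
im,d,i=load('wv')
u,v=np.meshgrid(np.arange(640),np.arange(400)); W=world(i,u,v,d).reshape(400,640,3)
for c in [(265,195),(482,195),(375,194),(262,225),(485,225)]:
    x=200+c[0]/3;y=80+c[1]/3; print(c,np.median(W[int(y)-1:int(y)+2,int(x)-1:int(x)+2].reshape(-1,3),0).round(4))
c=np.array([(257,186),(492,186)])/3+[200,80]; P=onplane(i,c[:,0],c[:,1],.061); e=P[1]-P[0]; R=tgtR(np.radians(-25.78)); print('edge len',np.linalg.norm(e),'yaw',np.degrees(np.arctan2(e[1],e[0])),'mid in tool',((P.mean(0)-[.4823,-.1634,.1493])@R).round(4))
c=np.array([(283,180),(461,180)])/3+[200,80]; P=onplane(i,c[:,0],c[:,1],.0); e=P[1]-P[0];print('box foot yaw',np.degrees(np.arctan2(e[1],e[0])))
print(robot.hand_in())
s=robot.observe(); print(s['time'],s['opening'])
```

```text
(265, 195) [ 0.4736 -0.1067  0.06  ]
(482, 195) [ 0.5336 -0.1356  0.0605]
(375, 194) [ 0.5049 -0.1208  0.0605]
(262, 225) [ 0.4685 -0.1145  0.0606]
(485, 225) [ 0.5307 -0.1443  0.061 ]
edge len 0.07209393520059483 yaw -25.800921112880182 mid in tool [0.0883 0.0501 0.0017]
box foot yaw -25.803751555221545
the job is handed in; nothing more can be done
None
the job is handed in; nothing more can be done
```

I refilled the box and handed the job in at about 20 s of the allowed 54 s. The arm is still holding the cover, squeezed and level, about 10 cm above the seated deck. I carried the pack over by the knob and lowered it slowly. I then regrasped the two tabs a quarter turn round and lifted the cover off while keeping them squeezed. The hand-in gives no verdict, so the results below are my own checks.

**Last checks:**
- **Deck:** its flange top measured 0.060–0.061 m at five points (0.061 expected), so it is level and home. Flange and box foot both read a yaw of -25.8°.
- **Squeeze and lift:** the opening stayed at about 48 mm throughout. During the lift the load was about 0.9 N, which is the cover's own weight.
- **Bystanders:** I saw no contact with them, but I did not measure their positions again.

**What disagreed:**
- **Finger height:** the real fingertips sat about 39 mm higher than the reported TCP. My first close at the knob shut in the air above it. I trusted the cameras and corrected for this afterwards, and touchdown came at the height that predicted.
- **Sideways position:** the deck edge read 1.7 mm off the tool centre. I put that down to camera calibration and the 1.5 mm play of the deck in the box.

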